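Scoop wooden balls out of the V-bin into the tin

ROBOT

A 6-joint arm with a two-finger parallel gripper is mounted at the origin on the work surface. World frame = base frame: x ahead of the robot, y to its left, z up, the work surface at z = 0. Lengths are in m, angles in rad, forces in N, time in s.
With the tool pointing down it reaches from about 0.425 to 1.125 m from the base axis. Payload 14.9 kg.
Tool frame: the origin (TCP) lies between the finger pads; the fingertips stand 14 mm ahead of it and the grasp point (between the pads) lies 5 mm behind it; z points along the fingers, y is the line along which they close (so a half turn about z gives the same grasp; the last joint's range is limited). The gripper opens to 91 mm and grips with 3 to 60 N. Pads are 32 mm wide; open, the fingers measure 118 mm over their backs; the gripper's body (76 mm by 178 mm) begins 60 mm behind the grasp point.
Start: joints at [-1.346, 0.379, 1.734, -0, 1.028, -0.033], TCP at [0.178, -0.677, 0.228] pointing down, gripper open.
Joint ranges: [-2.77, 2.77], [-0.74, 2.19], [0, 2.66], [-1.06, 4.2], [0.31, 2.87], [-3.08, 3.08]. Speed limits (rad/s): [1.89, 1.89, 2.39, 3.14, 3.14, 3.14].

INTERFACE

Orientations are given as a rotation vector (axis times angle).
In Python, from workcell import status, optics, order, models gives the robot as it stands.
- The arm moves only by the shell command python3 -m handwheel 'ROWS' [FORCE]. ROWS is JSON, a list of rows, each a list of 7 numbers: the shift along the tool's x, y, z in units of 0.6 m (1.0 is 0.6 m), then the turn, a rotation vector about the tool's x, y, z in units of 45 degrees (1.0 is 45 degrees), then the opening, from -1 (shut) to 1 (fully open). In form: [[dx, dy, dz, ax, ay, az, claw], ...]. A call has 1 to 8 rows; each row is the pose to reach, as a shift and turn from the pose commanded when the call began, along the tool's axes at that moment; what a row does not reach only later rows make up. A row lasts 1/10 s, in which the tool goes at most 50 mm and 8.59 degrees, less where a joint would pass 70% of its speed; a pose out of reach is approached as far as the arm can. A call with a number of a shift or a turn outside -1 to 1 is refused whole. A call with a gripper value outside its range is refused whole. The fingers move at their own pace and stop on an object; FORCE is the grip in N (left out, the last holds). Time passes only in rows, so rows that repeat a pose let the fingers close. It gives the time, the measured TCP pose, the force, the opening and the grip force at its end, in the units of the state.
- status.observe(): the state, without advancing time (a new reading comes with each control period).
- optics.grab_frame(name): name is "scene" or "top" or "wrist"; returns a dict with "color" (420x560x3 uint8, red, green, blue), "intrinsics" (3x3 intrinsics, pixels), "R" (3x3) and "t" (3): a world point X has camera coordinates R X + t. Camera axes: x right, y down, z forward; pixel columns grow to the right and rows downward; lengths in m; the calibration is good to about 2 mm. A picture is of the moment at which its call begins. There is no depth.
- order.close_job(): hands the job in; it is judged then, once.
Trained networks look in a picture, given as the dict that the camera call returned (one of the last four; its "shot" number tells which), for a name from the list of things; names that differ only in an ending like _2 or _b are one class to them, and where a whole thing is asked for, a point or a joint stands for the part that bears it (a point fixed in the world has none). Each returns a list of dicts, best first, with "conf" (0 to 1); they miss things now and then, are a little off and sometimes report something else, mostly with a low value. They report only what shows in the picture. A call takes as long as a camera call. They do not tell look-alikes from the thing itself.
- models.recognise(name, picture): "position" ([x, y, z] in m, in world coordinates, good to about 4 mm: the middle of the surface that is visible of it).
The state is a dict: "t": time; "joint_positions": joint angles; "qvel": joint speeds; "joint_torque": joint torques, N m; "position": TCP position; "ee_rot": TCP orientation; "ft_force": force on the tool from outside, world axes, zero at the start; "wrist_torque": the same for the moment, N m; "opening": finger opening in m; "grip_force": force on a finger pad.
Only numpy, scipy, OpenCV 4.12 (cv2) and the standard library are available. Lean on these libraries where they do the work, as an engineer would, in place of code of your own. Each camera call takes 0.05 s, during which the arm holds its last target. There are 200 camera calls.

TASK

With the steel scoop, scoop at least three of the four wooden balls out of the V-bottomed plywood bin and tip them into the empty open tin, without touching the balls with your fingers, spilling any on the table or tipping or shifting the tin; a ball you do not get stays in the bin. Then lay the scoop back down flat on the table, bowl up, and let go. Leave the other things on the table where they are.

Things in the scene. Friction and masses are not known exactly. Their poses are not given: they have to be found in the camera images.
- scoop: Loose hand scoop of bare sheet steel, 260 g with its dark wooden handle, lying flat on the table, bowl up. Origin: centre of the underside of its flat floor; x points to the open lip, z up. Floor 100 long (x) by 98 wide (y), 2.5 thick. Back wall at x = -50, 40 high. Side walls at y = +-49 (outer faces), 2.5 thick: 35 high from x = -50 to +12, none in front of that
- scoop_lip (a point): Middle of the underside of the scoop's straight, open front lip, at x = +50, y = 0, z = 0 in the scoop's frame, axes parallel to the scoop's
- scoop_grip (a point): Centre of the scoop's handle, at x = -100, y = 0, z = +62 in the scoop's frame, axes parallel to the scoop's. The handle is a flat-sided wooden bar 125 long, 18 thick (along y, the grasping width) and 26 deep, rising backwards from the back wall at 35 degrees above the bowl floor. Gripped across y it is free on both sides
- bin: Fixed open plywood bin with a V-shaped floor, 186 long (x, from -95 to +91) by 128 wide (y), side walls 72 high and 8 thick at y = +-60, 112 clear between them. Origin: on the table under the V's valley line; z up. The balls gather in the valley. A scoop enters over the -x end, lip towards +x, tilted lip-down by 30 degrees or a little more
- bin_valley (a point): Middle of the valley line of the bin's floor, 6 above the bin's origin; axes as the bin's. The line runs along y. On its -x side a flat entry ramp rises at 30 degrees to x = -90 (58 above the table), on its +x side a flat slope rises at 38 degrees to x = +85 (72 above the table). Nothing stands above them
- ball0_center (a point): Centre of a plain wooden ball, 30 in diameter, 11 to 19 g, loose in the bin. It rolls by itself on anything steeper than about 8 degrees
- ball1_center (a point): Centre of a plain wooden ball, 30 in diameter, 11 to 19 g, loose in the bin. It rolls by itself on anything steeper than about 8 degrees
- ball2_center (a point): Centre of a plain wooden ball, 30 in diameter, 11 to 19 g, loose in the bin. It rolls by itself on anything steeper than about 8 degrees
- ball3_center (a point): Centre of a plain wooden ball, 30 in diameter, 11 to 19 g, loose in the bin. It rolls by itself on anything steeper than about 8 degrees
- tin: Empty round open tin of bare steel, loose, standing: 120 outer diameter, 114 inner diameter, 100 high, 180 to 310 g. Origin: centre of its underside, z up. Its place may be swapped with that of the cup of sticks
- stick_cup: Bystander: tapered clear cup, 68 wide at the rim, 90 high, with craft sticks standing in it up to 135 high. Origin: centre of the underside
- glue: Bystander: white glue bottle standing, 52 in diameter, 140 high. Origin: centre of the underside
- tape: Bystander: roll of tape lying flat, 90 in diameter, 24 high. Origin: centre of the underside
- brush: Bystander: brush 180 long, lying on the table
- hammer: Bystander: hammer 260 long, lying on the table
- offcut: Bystander: flat wood offcut 50 by 120 by 22 high. Origin: centre of the underside
Not all that is in view belongs to the job. What is shaped like the part that bears ball2_center but turquoise is not meant.

How it is judged:
By the outcome, as a careful person would: the job done as asked, in the order asked, and still so for the second after the job is handed in, with the robot touching nothing.
It also fails if it takes over 70 s, if anything falls off the work surface, if the arm or the gripper's body presses on something with over 40 N, if the wrist force passes 120 N, or if a joint passes its speed limit or range.

## Working session

There is one attempt and no reset: what is moved stays moved. The work goes in short steps, Python scripts to look and compute and a shell command to move; the robot and the scene stay as the last step left them, time stands still between calls to the robot, and variables do not carry over. Pictures are saved under pics/ and viewed, at most 10 in all, crops included, and the job is handed in when it is done.

```bash
mkdir -p pics; python3 - <<'E'
from workcell import status, optics, models
import cv2
s=status.observe();print(s)
for n in("top","scene"):
    f=optics.grab_frame(n);cv2.imwrite(f"pics/{n}0.png",cv2.resize(f["color"][:,:,::-1],(800,600)))
    for k in("scoop","scoop_grip","scoop_lip","bin","bin_valley","ball0_center","tin","stick_cup","glue","tape","brush","hammer","offcut"):
        try:print(n,k,[(d["conf"],[round(float(v),3) for v in d["position"]]) for d in models.recognise(k,f)[:6]])
        except Exception as e:print(k,e)
    print(f["intrinsics"],f["R"],f["t"])
E
```

```text
{'t': 0.0, 'joint_positions': array([-1.34630449e+00,  3.79414626e-01,  1.73477142e+00, -1.50840209e-05,
        1.02848138e+00, -3.33407257e-02]), 'qvel': array([ 6.74223562e-04,  7.07420112e-05, -2.47972555e-04,  6.43517099e-04,
        1.92884698e-03,  1.53917638e-04]), 'joint_torque': array([ 4.75688776e-04, -7.63730550e+01, -4.34370661e+01,  6.51113852e-02,
        4.25088988e-02, -7.79662287e-05]), 'position': array([ 0.17837043, -0.67650723,  0.22728864]), 'ee_rot': array([-3.11446174e+00, -4.03756306e-01,  1.81242861e-04]), 'ft_force': array([-0.47861095, -0.14007587, -0.27063992]), 'wrist_torque': array([0.05583681, 0.00788213, 0.00268654]), 'grip_force': 0.0, 'opening': 0.09081980540529411}
top scoop [(0.77, [0.525, -0.31, -0.001]), (0.57, [0.543, 0.016, 0.037])]
top scoop_grip [(0.77, [0.524, -0.309, 0.004])]
top scoop_lip [(0.78, [0.526, -0.313, 0.004])]
top bin [(0.82, [0.518, 0.039, 0.047]), (0.5, [0.526, -0.308, -0.0])]
top bin_valley [(0.9, [0.518, 0.037, 0.046])]
top ball0_center [(0.66, [0.755, 0.071, 0.028])]
top tin [(0.73, [0.631, 0.243, 0.012])]
top stick_cup [(
[... 932 characters left out ...]
.619, 0.239, 0.055]), (0.47, [0.531, -0.323, 0.019]), (0.32, [0.523, 0.05, 0.045])]
scene stick_cup [(0.77, [0.472, 0.263, 0.076])]
scene glue [(0.75, [0.746, -0.105, 0.079])]
scene tape [(0.84, [0.756, 0.079, 0.022])]
scene brush [(0.21, [0.531, -0.323, 0.017])]
scene hammer [(0.77, [0.735, -0.239, 0.027]), (0.55, [0.62, 0.237, 0.052])]
scene offcut [(0.57, [0.374, -0.209, 0.017]), (0.38, [0.735, -0.242, 0.028])]
[[387.15248622   0.         281.913715  ]
 [  0.         387.15248622 210.96653716]
 [  0.           0.           1.        ]] [[-0.66768444  0.74420595  0.01884134]
 [ 0.4217451   0.3989936  -0.81420832]
 [-0.61345625 -0.53568798 -0.58026703]] [ 0.3936033  -0.13900234  1.16500257]
```

View pics/top0.png

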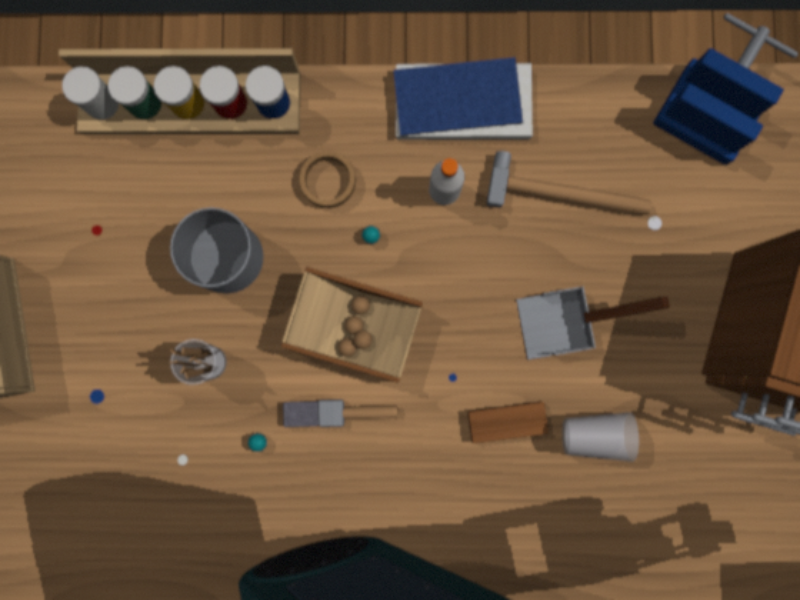

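View pics/scene0.png

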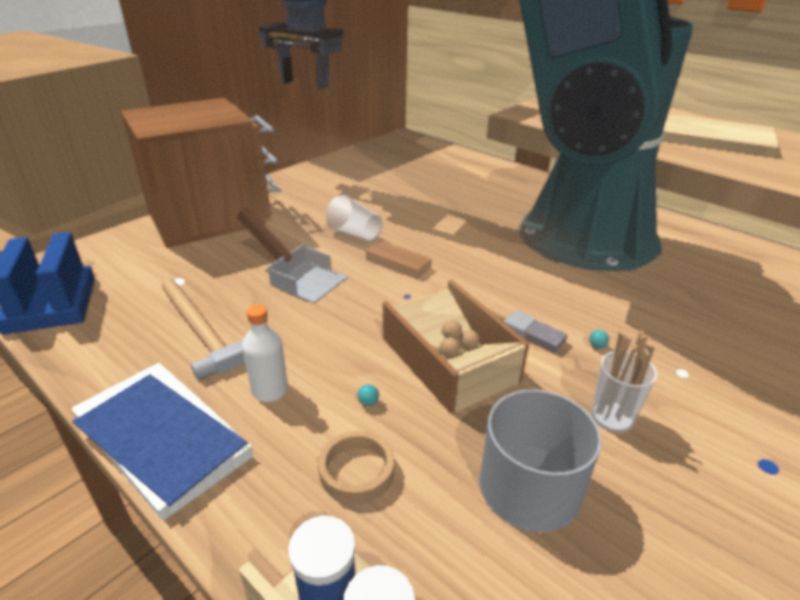

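The top picture (800×600) shows:
- **Scoop:** bowl at (557,322), lip to the left, handle running to (665,302).
- **Bin:** at (352,325), with four brown balls around (355,327).
- **Tin:** at (215,250).
- **Stick cup:** at (197,360).

There are turquoise look-alikes at (371,235) and (258,442). The brown balls inside the bin fit the description, because they are plain wood and in the bin. I'll confirm this in an enlarged crop and read the corners from it.

```bash
cat > h.py <<'E'
import numpy as np, cv2
from scipy.spatial.transform import Rotation as Ro
from workcell import status, optics, models
def px2w(f,u,v,z):
    K,R,t=map(np.array,(f["intrinsics"],f["R"],f["t"]))
    d=R.T@np.linalg.inv(K)@[u,v,1]; c=-R.T@t
    return c+d*(z-c[2])/d[2]
def w2px(f,X):
    K,R,t=map(np.array,(f["intrinsics"],f["R"],f["t"])); p=K@(R@np.array(X)+t); return p[:2]/p[2]
def rows(targets):
    "targets: list of (pos, Rot) -> row numbers relative to present pose (observed)"
    s=status.observe(); p0=np.array(s["position"]); R0=Ro.from_rotvec(s["ee_rot"])
    for p,R in targets:
        print(np.round(R0.inv().apply(np.array(p)-p0)/.6,4).tolist(), np.round((R0.inv()*R).as_rotvec()/(np.pi/4),4).tolist())
E
python3 - <<'E'
from h import *
f=optics.grab_frame("top");import pickle;pickle.dump(f,open("top.pkl","wb"))
c=f["color"][:,:,::-1]
a=cv2.resize(c[180:275,190:305],(800,600)[:1]+(661,),interpolation=cv2.INTER_CUBIC)[:600]
b=cv2.resize(c[190:260,355:475],None,fx=6.6,fy=6.6,interpolation=cv2.INTER_CUBIC)
cv2.imwrite("pics/bin.png",a);cv2.imwrite("pics/scoop.png",b);print(a.shape,b.shape)
E
```

```text
(600, 800, 3) (462, 792, 3)
```

View pics/bin.png

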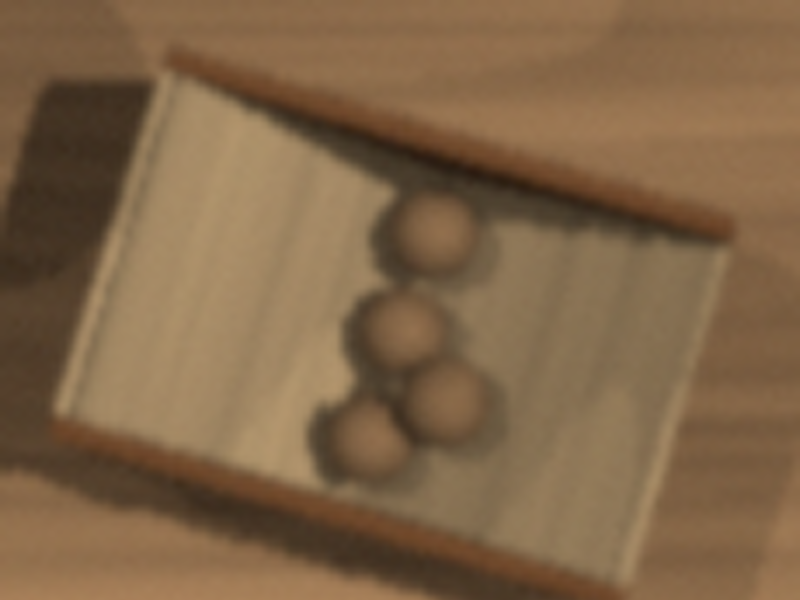

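View pics/scoop.png

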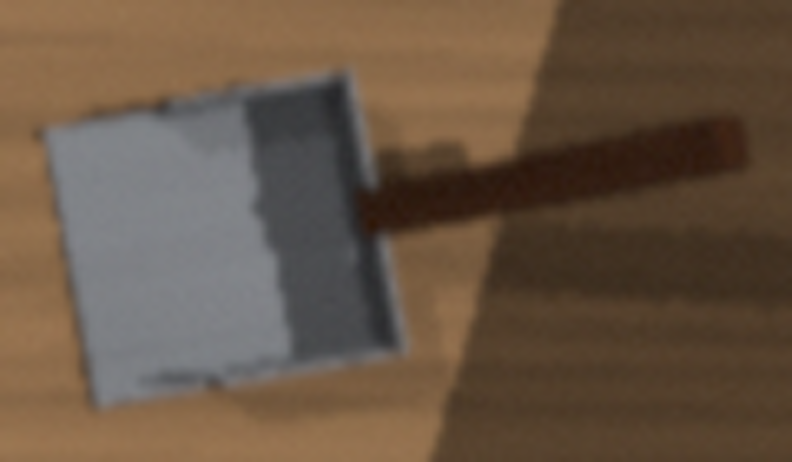

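The bin crop shows four plain brown balls at (437,232), (404,328), (448,400) and (368,440). They lie along the valley and are the ones meant. The scoop crop shows lip corners at (42,132) and (95,408), back-wall corners at (347,68) and (405,352), and the handle end at (732,142).

```bash
python3 - <<'E'
from h import *
import pickle
from scipy.optimize import least_squares
f=pickle.load(open("top.pkl","rb"))
B=lambda u,v:(190+(u+.5)/6.957-.5,180+(v+.5)/6.957-.5)
S=lambda u,v:(355+(u+.5)/6.6-.5,190+(v+.5)/6.6-.5)
def fit(obs,x0):
    def r(p):
        c,s=np.cos(p[2]),np.sin(p[2])
        return np.concatenate([w2px(f,[p[0]+c*m[0]-s*m[1],p[1]+s*m[0]+c*m[1],m[2]])-np.array(q) for m,q in obs])
    o=least_squares(r,x0);print(o.x,np.degrees(o.x[2]),np.round(o.fun,1).tolist());return o.x
# bin: image left=+y world=bin +x ; image up = +x world = bin -y
fit([((.091,-.064,.072),B(172,45)),((-.095,-.064,.072),B(737,217)),((.091,.064,.072),B(50,435)),((-.09,-.056,.058),B(728,243)),((-.09,.056,.058),B(628,582))],[.52,.04,1.6])
fit([((.05,-.049,.0025),S(42,132)),((.05,.049,.0025),S(95,408)),((-.05,-.049,.04),S(347,68)),((-.05,.049,.04),S(405,352)),((-.155,0,.099),S(735,142))],[.52,-.31,1.4])
for c in((437,232),(404,328),(448,400),(368,440)): print(px2w(f,*B(*c),.025))
# tin
for z,q in ((.1,(172,250)),(.1,(250,250)),(.1,(211,208)),(.1,(211,292))): print(px2w(f,(q[0]+.5)*.7-.5,(q[1]+.5)*.7-.5,z))
# tool start axes
print(Ro.from_rotvec(status.observe()["ee_rot"]).as_matrix().round(3))
E
```

```text
[0.51111001 0.02654683 1.27962791] 73.3172785952979 [0.5, 0.2, 1.2, -0.2, 0.4, 0.5, -0.9, -0.5, -1.2, -0.1]
[ 0.51475886 -0.28898912  1.7479298 ] 100.14900028576422 [-0.6, -0.1, -0.5, 0.1, -0.2, 0.1, -0.2, 0.3, 1.4, -0.4]
[0.54445321 0.01610225 0.025     ]
[0.51320577 0.02666527 0.025     ]
[0.48985376 0.01229246 0.025     ]
[0.47693286 0.03811806 0.025     ]
[0.61926291 0.29337985 0.1       ]
[0.61908105 0.17687234 0.1       ]
[0.68277748 0.2365483  0.1       ]
[0.55622035 0.2336651  0.1       ]
[[ 0.967  0.255 -0.   ]
 [ 0.255 -0.967 -0.   ]
 [-0.     0.    -1.   ]]
```

```bash
python3 -m handwheel '[[0,0,-0.35,0,0,-0.95,1],[0,0,-0.35,0,0,-0.95,1],[0,0,-0.35,0,0,-0.95,1],[0,0,-0.35,0,0,-0.95,1],[0,0,-0.35,0,0,-0.95,1],[0,0,-0.35,0,0,-0.95,1]]' 
cat >> h.py <<'E'
def down(yaw): # tool x along yaw(deg), pointing down
    c,s=np.cos(np.radians(yaw)),np.sin(np.radians(yaw)); return Ro.from_matrix(np.array([[c,s,0],[s,-c,0],[0,0,-1]]).T.T)
SC=np.array([.5148,-.2890]);SY=100.15
E
python3 - <<'E'
from h import *
a=np.radians(SY);g=SC-.1*np.array([np.cos(a),np.sin(a)]);print(g,down(SY).as_matrix().round(2))
rows([([*g,.40],down(SY)),([*g,.15],down(SY)),([*g,.057],down(SY))])
E
```

```text
t: 2.05
position: [0.1786, -0.6775, 0.4406]
ee_rot: [2.749, 1.513, -0.002]
ft_force: [0.1, 0.6, -0.3]
opening: 0.0917
grip_force: 0.0
[ 0.53242258 -0.38743498] [[-0.18  0.98  0.  ]
 [ 0.98  0.18  0.  ]
 [ 0.    0.   -1.  ]]
[0.724, 0.2394, 0.0663] [0.0021, 0.0048, -0.9442]
[0.7252, 0.2382, 0.483] [0.0021, 0.0048, -0.9442]
[0.7256, 0.2378, 0.638] [0.0021, 0.0048, -0.9442]
```

```bash
python3 -m handwheel '[[0.1,0.033,0.066,0,0,-0.2,1],[0.3,0.1,0.066,0,0,-0.4,1],[0.724,0.239,0.066,0,0,-0.944,1],[0.724,0.239,0.066,0,0,-0.944,1],[0.724,0.239,0.066,0,0,-0.944,1],[0.724,0.239,0.066,0,0,-0.944,1],[0.724,0.239,0.066,0,0,-0.944,1],[0.724,0.239,0.066,0,0,-0.944,1]]' 
python3 - <<'E'
from h import *
a=np.radians(SY);g=SC-.1*np.array([np.cos(a),np.sin(a)])
rows([([*g,.40],down(SY)),([*g,.18],down(SY)),([*g,.057],down(SY))])
E
```

```text
t: 2.85
position: [0.483, -0.4268, 0.3978]
ee_rot: [-2.024, -2.399, -0.0]
ft_force: [-0.0, -0.7, 0.5]
opening: 0.0912
grip_force: 0.0
[0.0508, 0.0923, -0.0036] [-0.0018, -0.0025, -0.01]
[0.0501, 0.0928, 0.363] [-0.0018, -0.0025, -0.01]
[0.0497, 0.0931, 0.568] [-0.0018, -0.0025, -0.01]
```

```bash
python3 -m handwheel '[[0.05,0.093,0.0,0,0,-0.01,1],[0.05,0.093,0.1,0,0,-0.01,1],[0.05,0.093,0.363,0,0,-0.01,1],[0.05,0.093,0.363,0,0,-0.01,1],[0.05,0.093,0.363,0,0,-0.01,1],[0.05,0.093,0.363,0,0,-0.01,1],[0.05,0.093,0.363,0,0,-0.01,1]]' 
python3 - <<'E'
from h import *
f=optics.grab_frame("wrist");c=f["color"][:,:,::-1].copy()
a=np.radians(SY)
def sp(x,y,z): return [SC[0]+np.cos(a)*x-np.sin(a)*y,SC[1]+np.sin(a)*x+np.cos(a)*y,z]
for m in((-.05,-.049,.04),(-.05,.049,.04),(.05,.049,.0025),(.05,-.049,.0025),(-.1,.009,.078),(-.1,-.009,.078),(-.151,0,.098)):
    p=w2px(f,sp(*m));print(m,p);cv2.circle(c,tuple(int(round(v)) for v in p),3,(0,0,255),1)
cv2.imwrite("pics/w1.png",c)
rows([(sp(-.1,0,.057),down(SY))])
E
```

```text
t: 3.55
position: [0.5295, -0.3877, 0.177]
ee_rot: [-2.01, -2.404, 0.0]
ft_force: [0.6, 0.5, 0.6]
opening: 0.0912
grip_force: 0.0
(-0.05, -0.049, 0.04) [339.52041714 147.21354521]
(-0.05, 0.049, 0.04) [225.73687627 147.18554473]
(0.05, 0.049, 0.0025) [227.32732583  28.4424894 ]
(0.05, -0.049, 0.0025) [338.131516   28.2663645]
(-0.1, 0.009, 0.078) [271.29692315 215.95790178]
(-0.1, -0.009, 0.078) [293.93466234 215.98751897]
(-0.151, 0, 0.098) [282.55903891 286.00838968]
[0.0008, 0.0038, 0.2046] [-0.0036, -0.0041, 0.0025]
```

View pics/w1.png

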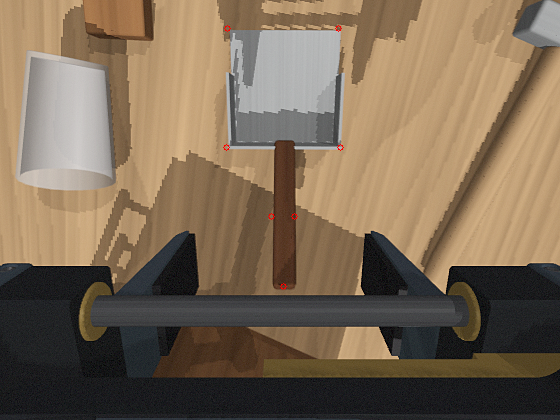

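The wrist view shows the model points, at (227,28), (338,28), (226,147) and (340,147), lying on the scoop's corners, with the handle at (283,215). The pose holds, so I'll descend and grip.

```bash
python3 -m handwheel '[[0.001,0.003,0.06,0,0,0,1],[0.001,0.003,0.12,0,0,0,1],[0.001,0.003,0.17,0,0,0,1],[0.001,0.003,0.2,0,0,0,1],[0.001,0.003,0.203,0,0,0,1]]' 
python3 -m handwheel '[[0,0,0,0,0,0,-0.7],[0,0,0,0,0,0,-0.7],[0,0,0,0,0,0,-0.7],[0,0,0,0,0,0,-0.7],[0,0,0,0,0,0,-0.9],[0,0,0,0,0,0,-1],[0,0,0,0,0,0,-1],[0,0,0,0,0,0,-1]]' 60
```

```text
t: 4.1
position: [0.533, -0.3884, 0.0593]
ee_rot: [-2.01, -2.412, 0.0]
ft_force: [0.0, 0.1, 1.1]
opening: 0.0911
grip_force: 0.0
t: 4.9
position: [0.5335, -0.3887, 0.0602]
ee_rot: [-2.01, -2.414, 0.0]
ft_force: [0.2, 0.2, -1.0]
opening: 0.0303
grip_force: 0.0
```

```bash
python3 -m handwheel '[[0,0,0,0,0,0,-1],[0,0,0,0,0,0,-1],[0,0,0,0,0,0,-1],[0,0,0,0,0,0,-1],[0,0,0,0,0,0,-1],[0,0,0,0,0,0,-1]]' 60
python3 - <<'E'
from h import *
s=status.observe();print(s["position"],s["ee_rot"],s["joint_positions"].round(2))
E
```

```text
t: 5.5
position: [0.5335, -0.3886, 0.0602]
ee_rot: [-2.01, -2.414, -0.0]
ft_force: [0.1, -0.4, -1.1]
opening: 0.0176
grip_force: 60.0
[ 0.53347697 -0.38862671  0.06021727] [-2.00984023e+00 -2.41445559e+00 -1.18533240e-05] [-0.66  0.54  1.86  0.    0.74 -0.85]
```

```bash
cat >> h.py <<'E'
TS=np.array([-.1013,0,.0602]); RT=Ro.from_matrix(np.diag([1,-1,-1]))
BO=np.array([.5111,.0265]);BY=73.3
def pose(lip,yaw,th,lp=(.05,0,0)):
    Rs=Ro.from_euler("ZY",[yaw,th],degrees=True); return np.array(lip)+Rs.apply(TS-np.array(lp)), Rs*RT
def inbin(x,z,th,yaw=BY,y=0):
    a=np.radians(BY); return pose([BO[0]+np.cos(a)*x-np.sin(a)*y,BO[1]+np.sin(a)*x+np.cos(a)*y,z],yaw,th)
def scoopnow():
    s=status.observe(); Rs=Ro.from_rotvec(s["ee_rot"])*RT.inv(); return np.array(s["position"])-Rs.apply(TS),Rs
def report():
    o,R=scoopnow(); e=R.as_euler("ZYX",degrees=True); l=o+R.apply([.05,0,0]); a=np.radians(BY); d=l[:2]-BO
    print("lip world",l.round(4),"yaw,tilt,roll",e.round(1),"lip in bin x,y",(d@[np.cos(a),np.sin(a)]).round(4),(d@[-np.sin(a),np.cos(a)]).round(4),"F",status.observe()["ft_force"].round(1))
E
python3 -m handwheel '[[0,0,-0.02,0,0,0,-1],[0,0,-0.06,0,0,0,-1],[0,0,-0.12,0,0,0,-1],[0,0,-0.2,0,0,0,-1],[0,0,-0.26,0,0,0,-1],[0,0,-0.3,0,0,0,-1],[0,0,-0.3,0,0,0,-1]]'
python3 - <<'E'
from h import *
report()
f=optics.grab_frame("wrist");c=f["color"][:,:,::-1].copy();o,R=scoopnow()
for m in((-.05,-.049,.04),(-.05,.049,.04),(.05,.049,.0025),(.05,-.049,.0025)):
    p=w2px(f,o+R.apply(m));cv2.circle(c,tuple(int(round(v)) for v in p),3,(0,0,255),1)
cv2.imwrite("pics/w2.png",c[:260,140:420])
rows([inbin(-.06,.20,31),inbin(-.06,.05,31)])
E
```

```text
t: 6.2
position: [0.5348, -0.3897, 0.2448]
ee_rot: [2.006, 2.41, 0.0]
ft_force: [0.9, -0.6, -1.7]
opening: 0.0176
grip_force: 60.0
lip world [ 0.5077 -0.2411  0.1839] yaw,tilt,roll [100.5   0.3  -0.2] lip in bin x,y -0.2573 -0.0736 F [ 0.9 -0.6 -1.7]
[0.4523, -0.0322, -0.1469] [0.1662, -0.6735, 0.5875]
[0.4529, -0.0327, 0.1031] [0.1662, -0.6735, 0.5875]
```

View pics/w2.png

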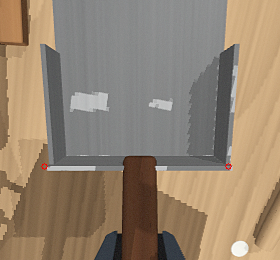

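The scoop is held as modelled: the back-wall corners at (45,166) and (228,166) coincide with the markers. Next I'll move above the bin's entry.

```bash
python3 -m handwheel '[[0.05,-0.003,-0.05,0.02,-0.08,0.07,-1],[0.13,-0.01,-0.1,0.05,-0.2,0.18,-1],[0.22,-0.016,-0.14,0.08,-0.33,0.29,-1],[0.3,-0.022,-0.147,0.11,-0.46,0.4,-1],[0.37,-0.027,-0.147,0.14,-0.57,0.5,-1],[0.43,-0.031,-0.147,0.16,-0.64,0.56,-1],[0.452,-0.032,-0.147,0.166,-0.673,0.588,-1],[0.452,-0.032,-0.147,0.166,-0.673,0.588,-1]]'
python3 - <<'E'
from h import *
report();print(status.observe()["joint_positions"].round(2))
def z(x,c=.004): return .006+.577*max(-x,0)+.781*max(x,0)+c
rows([inbin(-.06,.12,31),inbin(-.06,z(-.06,.006),31),inbin(-.03,z(-.03,.0035),31),inbin(-.004,z(-.004,.002),31)])
E
```

```text
t: 7.05
position: [0.4642, -0.1223, 0.3265]
ee_rot: [2.208, 1.651, -0.617]
ft_force: [0.4, -0.9, -2.3]
opening: 0.0176
grip_force: 60.0
lip world [ 0.4916 -0.0274  0.197 ] yaw,tilt,roll [73.7 31.   0.4] lip in bin x,y -0.0573 0.0032 F [ 0.4 -0.9 -2.3]
[-0.04 -0.02  2.08 -0.55  1.27  0.46]
[0.0622, 0.0043, 0.1123] [-0.0043, -0.0009, 0.0071]
[0.1251, 0.005, 0.2171] [-0.0043, -0.0009, 0.0071]
[0.1849, 0.0054, 0.2197] [-0.0043, -0.0009, 0.0071]
[0.2362, 0.0057, 0.221] [-0.0043, -0.0009, 0.0071]
```

```bash
python3 -m handwheel '[[0.03,0.003,0.05,0,0,0.007,-1],[0.062,0.0043,0.112,-0.004,0,0.007,-1],[0.09,0.005,0.16,-0.004,0,0.007,-1],[0.115,0.005,0.2,-0.004,0,0.007,-1],[0.125,0.005,0.217,-0.004,0,0.007,-1],[0.125,0.005,0.217,-0.004,0,0.007,-1]]'
python3 - <<'E'
from h import *
report()
def z(x,c=.004): return .006+.577*max(-x,0)+.781*max(x,0)+c
rows([inbin(-.045,z(-.045,.0045),31),inbin(-.03,z(-.03,.003),31),inbin(-.004,z(-.004,.002),31)])
E
```

```text
t: 7.65
position: [0.466, -0.1289, 0.1765]
ee_rot: [2.214, 1.641, -0.614]
ft_force: [0.0, -0.5, -2.1]
opening: 0.0181
grip_force: 60.0
lip world [ 0.4946 -0.0343  0.0471] yaw,tilt,roll [73.1 30.9  0.1] lip in bin x,y -0.063 -0.0017 F [ 0.  -0.5 -2.1]
[0.0349, -0.0026, -0.0005] [-0.0035, -0.0012, -0.0032]
[0.0651, -0.0027, 0.0012] [-0.0035, -0.0012, -0.0032]
[0.1159, -0.0028, 0.0018] [-0.0035, -0.0012, -0.0032]
```

```bash
python3 -m handwheel '[[0.015,-0.0027,0,0,0,0,-1],[0.035,-0.0027,0,0,0,0,-1],[0.05,-0.0027,0.001,0,0,0,-1],[0.065,-0.0027,0.001,0,0,0,-1],[0.08,-0.0027,0.0015,0,0,0,-1],[0.095,-0.0027,0.0015,0,0,0,-1],[0.108,-0.0027,0.0018,0,0,0,-1],[0.116,-0.0027,0.0018,0,0,0,-1]]'
python3 - <<'E'
from h import *
report()
f=optics.grab_frame("top");cv2.imwrite("pics/t2.png",cv2.resize(f["color"][150:300,160:360,::-1],(800,600),interpolation=cv2.INTER_CUBIC))
E
```

```text
t: 8.45
position: [0.483, -0.071, 0.1411]
ee_rot: [2.213, 1.64, -0.61]
ft_force: [-0.5, -0.5, -2.5]
opening: 0.0177
grip_force: 60.0
lip world [0.512  0.0236 0.0117] yaw,tilt,roll [73.  30.9 -0.2] lip in bin x,y -0.0025 -0.0017 F [-0.5 -0.5 -2.5]
```

View pics/t2.png

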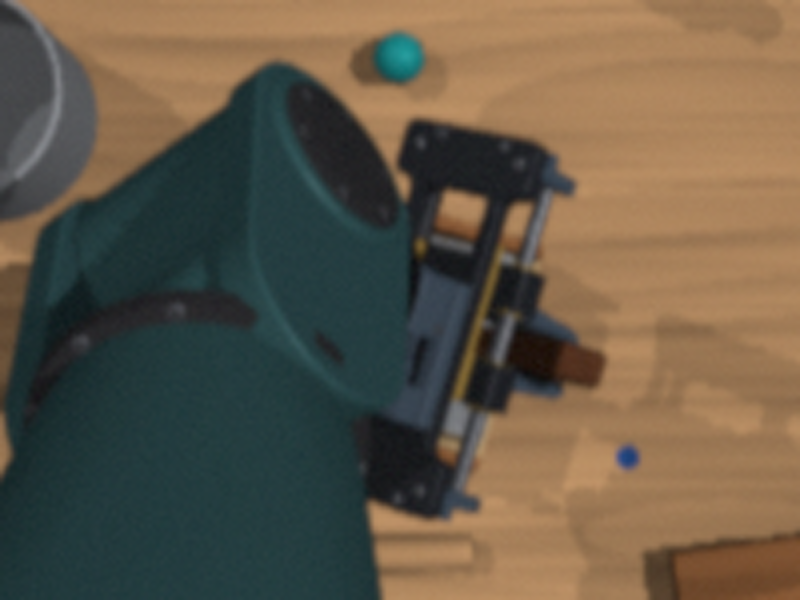

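The top view is hidden by the wrist. Forces stay low and the pose says the lip is at the valley, so I'll press the last few mm and then plan the roll-up along the far slope.

```bash
python3 - <<'E'
from h import *
rows([inbin(.002,.0085,31)])
E
```

```text
[0.0089, -0.0019, 0.0002] [0.0007, -0.0021, -0.0049]
```

```bash
python3 -m handwheel '[[0.006,-0.001,0.001,0,0,0,-1],[0.009,-0.002,0.001,0,0,0,-1],[0.009,-0.002,0.001,0,0,0,-1]]'
python3 - <<'E'
from h import *
report()
rows([inbin(L/1e3,.006+.781*L/1e3+.0015,t) for L,t in ((5,29),(12,25),(20,20),(28,15),(36,9),(44,3),(52,-3),(60,-9))])
E
```

```text
t: 8.8
position: [0.483, -0.067, 0.1382]
ee_rot: [2.213, 1.639, -0.609]
ft_force: [0.3, 0.8, -3.2]
opening: 0.0178
grip_force: 60.0
lip world [0.5121 0.0275 0.0088] yaw,tilt,roll [73.  30.9 -0.2] lip in bin x,y 0.0012 -0.0007 F [ 0.3  0.8 -3.2]
[-0.0, 0.0001, 0.0016] [0.001, 0.0423, -0.0056]
[-0.0005, 0.0001, 0.0058] [0.0012, 0.1312, -0.0055]
[0.0002, 0.0001, 0.013] [0.0014, 0.2423, -0.0055]
[0.0029, 0.0001, 0.0207] [0.0016, 0.3534, -0.0054]
[0.0076, 0.0, 0.0333] [0.0019, 0.4868, -0.0053]
[0.0153, -0.0, 0.0459] [0.0022, 0.6201, -0.0053]
[0.0259, -0.0001, 0.0581] [0.0025, 0.7534, -0.0052]
[0.0394, -0.0001, 0.0697] [0.0028, 0.8868, -0.005]
```

```bash
python3 -m handwheel '[[0,0,0.002,0.001,0.042,-0.005,-1],[-0.0005,0,0.006,0.001,0.131,-0.005,-1],[0,0,0.013,0.001,0.242,-0.005,-1],[0.003,0,0.021,0.002,0.353,-0.005,-1],[0.008,0,0.033,0.002,0.487,-0.005,-1],[0.015,0,0.046,0.002,0.62,-0.005,-1],[0.026,0,0.058,0.002,0.753,-0.005,-1],[0.039,0,0.07,0.003,0.887,-0.005,-1]]'
python3 - <<'E'
from h import *
report()
rows([inbin(L/1e3,.006+.781*L/1e3+.002,t) for L,t in ((62,-9),(64,-13))]+[inbin(.062,.085,-15)])
E
```

```text
t: 9.6
position: [0.4832, -0.069, 0.0906]
ee_rot: [-2.44, -1.815, -0.199]
ft_force: [-0.3, 0.3, -3.7]
opening: 0.0176
grip_force: 60.0
lip world [0.529  0.0832 0.0554] yaw,tilt,roll [73.3 -9.2 -0.1] lip in bin x,y 0.0595 -0.0009 F [-0.3  0.3 -3.7]
[0.0047, -0.0012, -0.002] [0.0032, -0.0047, 0.0]
[0.002, -0.0013, 0.0138] [0.0032, 0.0841, 0.0001]
[0.0032, -0.0012, -0.0221] [0.0032, 0.1286, 0.0002]
```

```bash
python3 -m handwheel '[[0.002,-0.001,0.007,0.003,0.042,0,-1],[0.002,-0.001,0.013,0.003,0.084,0,-1],[0.002,-0.001,0.0,0.003,0.1,0,-1],[0.003,-0.001,-0.022,0.003,0.128,0,-1],[0.003,-0.001,-0.022,0.003,0.128,0,-1],[0.003,-0.001,-0.022,0.003,0.128,0,-1]]'
python3 - <<'E'
from h import *
report()
f=optics.grab_frame("wrist");cv2.imwrite("pics/w3.png",f["color"][:,:,::-1])
E
```

```text
t: 10.2
position: [0.4829, -0.0694, 0.1044]
ee_rot: [-2.385, -1.775, -0.307]
ft_force: [-3.5, -11.1, 5.9]
opening: 0.0182
grip_force: 60.0
lip world [0.5293 0.0854 0.0845] yaw,tilt,roll [ 73.3 -14.7  -0. ] lip in bin x,y 0.0616 -0.0005 F [ -3.5 -11.1   5.9]
```

View pics/w3.png

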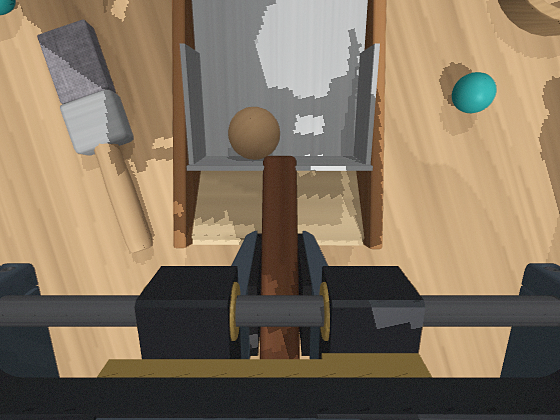

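The wrist view shows one ball in the bowl at (254,133). The front part of the scoop is out of view, and the force of about 11 N is unexpected. I'll look for the other balls.

```bash
python3 - <<'E'
from h import *
report()
im=[]
for n in("scene","top"):
    f=optics.grab_frame(n);print(n,[(d["conf"],np.round(d["position"],3).tolist(),w2px(f,d["position"]).round().tolist()) for d in models.recognise("ball0_center",f)])
    o,R=scoopnow();print(w2px(f,o))
    c=f["color"][:,:,::-1]
    im.append(cv2.resize(c[150:300,250:400] if n=="scene" else c[180:290,190:300],(400,400),interpolation=cv2.INTER_CUBIC))
cv2.imwrite("pics/c4.png",np.hstack(im))
E
```

```text
lip world [0.5293 0.0853 0.0844] yaw,tilt,roll [ 73.3 -14.7  -0. ] lip in bin x,y 0.0616 -0.0005 F [ -3.8 -11.5   6.4]
scene [(0.73, [0.576, 0.088, 0.089], [323.0, 247.0]), (0.68, [0.757, 0.076, 0.025], [249.0, 325.0])]
[321.21266563 228.49550305]
top [(0.61, [0.573, 0.083, 0.09], [219.0, 197.0])]
[240.43456262 224.33630416]
```

View pics/c4.png

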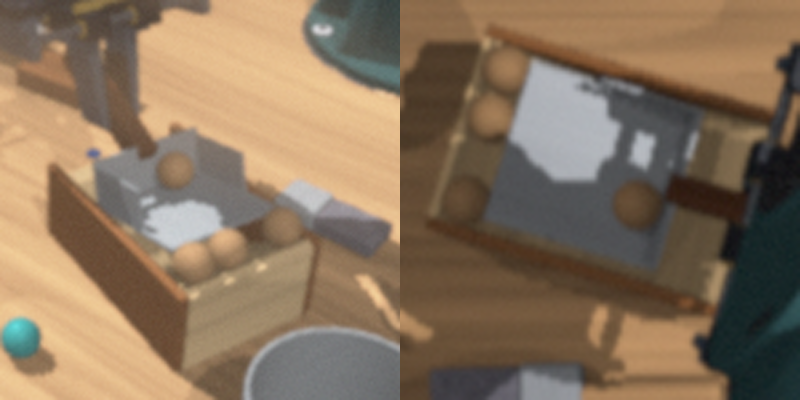

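The crop shows one ball in the bowl. The other three are on the far slope, just ahead of the lip near the bin's top edge: left panel (195,262), (228,248), (283,225). They slid off the lip as it flattened.

I'll back off so they roll down into the valley, tip the first ball into the tin, then scoop again and lift while the floor is still about 6° lip-down.

```bash
python3 - <<'E'
from h import *
print(status.observe()["wrist_torque"])
rows([inbin(.058,.0845,-15),inbin(.05,.0845,-15),inbin(.03,.0845,-15),inbin(.03,.1,-15),inbin(.03,.15,-15),inbin(.03,.17,-15)])
E
```

```text
[-1.00095763  0.25051573 -0.01658776]
[-0.0062, -0.001, -0.0005] [-0.0003, 0.0075, 0.0005]
[-0.0191, -0.001, -0.0038] [-0.0003, 0.0075, 0.0005]
[-0.0513, -0.001, -0.0123] [-0.0003, 0.0075, 0.0005]
[-0.0448, -0.001, -0.0373] [-0.0003, 0.0075, 0.0005]
[-0.0237, -0.001, -0.1179] [-0.0003, 0.0075, 0.0005]
[-0.0153, -0.001, -0.1501] [-0.0003, 0.0075, 0.0005]
```

```bash
python3 -m handwheel '[[-0.006,0,0,0,0,0,-1],[-0.012,0,-0.002,0,0,0,-1],[-0.019,0,-0.004,0,0,0,-1],[-0.03,0,-0.006,0,0,0,-1],[-0.04,0,-0.009,0,0,0,-1],[-0.051,0,-0.012,0,0,0,-1],[-0.051,0,-0.012,0,0,0,-1]]'
python3 - <<'E'
from h import *
report()
for n in("scene","top"):
    f=optics.grab_frame(n);print(n,[(d["conf"],np.round(d["position"],3).tolist(),w2px(f,d["position"]).round().tolist()) for d in models.recognise("ball0_center",f)])
    cv2.imwrite(f"pics/{n}5.png",f["color"][:,:,::-1])
    # brown-blob check near the bin/tin side
# dump plan
tin=np.array([.619,.235]);a=np.radians(70);d=np.array([np.cos(a),np.sin(a)])
L=lambda s,z:[*(tin+s*d),z]
for nm,t in (("up",inbin(.03,.17,-15)),("near",pose(L(-.10,.17),70,-15)),("over",pose(L(-.02,.125),70,-5))): print(nm);rows([t])
E
```

```text
t: 11.15
position: [0.4729, -0.0996, 0.1027]
ee_rot: [-2.384, -1.772, -0.307]
ft_force: [0.2, 0.7, -2.9]
opening: 0.0179
grip_force: 60.0
lip world [0.5194 0.0553 0.083 ] yaw,tilt,roll [ 73.2 -14.8   0.1] lip in bin x,y 0.0299 0.0003 F [ 0.2  0.7 -2.9]
scene [(0.72, [0.384, 0.084, 0.017], [371.0, 230.0])]
top [(0.71, [0.506, -0.001, 0.078], [259.0, 229.0])]
up
[0.0353, 0.0004, -0.1395] [-0.0031, 0.0051, -0.0004]
near
[0.1983, 0.0477, -0.0966] [-0.022, 0.0052, 0.0705]
over
[0.3289, 0.0561, -0.0325] [-0.0158, -0.2169, 0.0723]
```

```bash
python3 -m handwheel '[[0.009,0,-0.035,0,0,0,-1],[0.018,0,-0.07,0,0,0,-1],[0.027,0,-0.11,0,0,0,-1],[0.035,0,-0.139,0,0,0,-1],[0.08,0.012,-0.13,-0.006,0.005,0.02,-1],[0.13,0.028,-0.115,-0.012,0.005,0.04,-1],[0.18,0.044,-0.1,-0.02,0.005,0.065,-1],[0.2,0.048,-0.097,-0.022,0.005,0.07,-1]]'
python3 - <<'E'
from h import *
report();f=optics.grab_frame("top");g=optics.grab_frame("wrist")
print([(d["conf"],np.round(d["position"],3).tolist()) for d in models.recognise("ball0_center",g)])
cv2.imwrite("pics/b6.png",np.hstack([cv2.resize(f["color"][150:290,110:310,::-1],(400,280),interpolation=cv2.INTER_CUBIC),cv2.resize(g["color"][:,:,::-1],(373,280))]))
tin=np.array([.619,.235]);a=np.radians(70);d=np.array([np.cos(a),np.sin(a)])
L=lambda s,z:[*(tin+s*d),z]
rows([pose(L(-.06,.16),70,-12),pose(L(-.025,.125),70,-5),pose(L(-.025,.118),70,5),pose(L(-.025,.115),70,13),pose(L(-.025,.113),70,25)])
E
```

```text
t: 12.15
position: [0.5308, -0.0081, 0.1894]
ee_rot: [-2.435, -1.708, -0.321]
ft_force: [-0.6, 0.2, -3.4]
opening: 0.0175
grip_force: 60.0
lip world [0.5859 0.1439 0.1705] yaw,tilt,roll [ 70.1 -15.   -0. ] lip in bin x,y 0.134 -0.0379 F [-0.6  0.2 -3.4]
[(0.7, [0.545, 0.067, 0.178])]
[0.0636, 0.0006, 0.0204] [-0.0009, -0.0662, 0.0029]
[0.1205, 0.0007, 0.0626] [-0.0007, -0.2217, 0.003]
[0.1457, 0.0008, 0.0359] [-0.0005, -0.4439, 0.0031]
[0.1715, 0.0008, 0.0143] [-0.0002, -0.6217, 0.0031]
[0.2175, 0.0009, -0.0145] [0.0001, -0.8884, 0.0031]
```

View pics/b6.png

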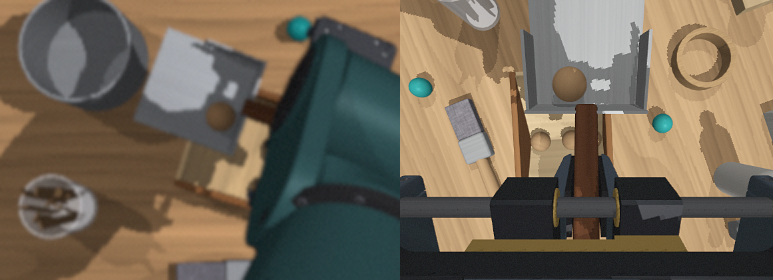

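The crop shows the ball in the bowl at right (570,84) and balls back in the bin at (540,140) and (568,140). The tin is ahead at left (80,45). Now I'll tip the ball in. My ten pictures are used up, so I'll rely on numbers from here.

```bash
python3 -m handwheel '[[0.03,0,0.01,0,-0.03,0,-1],[0.064,0,0.02,0,-0.066,0,-1],[0.095,0,0.042,0,-0.14,0,-1],[0.12,0,0.062,0,-0.22,0.003,-1],[0.132,0,0.05,0,-0.33,0.003,-1],[0.145,0,0.036,0,-0.44,0.003,-1],[0.158,0,0.025,0,-0.53,0.003,-1],[0.171,0,0.014,0,-0.62,0.003,-1]]'
python3 - <<'E'
from h import *
report();print(status.observe()["joint_positions"].round(2))
tin=np.array([.619,.235]);a=np.radians(70);d=np.array([np.cos(a),np.sin(a)])
L=lambda s,z:[*(tin+s*d),z]
rows([pose(L(-.025,.113),70,20),pose(L(-.025,.113),70,27)])
E
```

```text
t: 13.1
position: [0.5643, 0.0841, 0.2084]
ee_rot: [2.458, 1.716, -0.282]
ft_force: [0.4, -0.0, -2.7]
opening: 0.0175
grip_force: 60.0
lip world [0.6104 0.2097 0.1155] yaw,tilt,roll [69.8 13.1 -0. ] lip in bin x,y 0.204 -0.0424 F [ 0.4 -0.  -2.7]
[ 0.19  0.26  1.95 -0.22  1.06  0.67]
[0.0177, -0.0004, -0.0262] [-0.0009, -0.1532, -0.0033]
[0.0353, -0.0004, -0.0543] [-0.0011, -0.3088, -0.0032]
```

```bash
python3 -m handwheel '[[0,0,0,0,0,0,-1],[0.009,0,-0.013,0,-0.08,0,-1],[0.018,0,-0.026,0,-0.153,0,-1],[0.027,0,-0.04,0,-0.23,0,-1],[0.035,0,-0.054,0,-0.309,0,-1],[0.035,0,-0.054,0,-0.309,0,-1],[0.035,0,-0.054,0,-0.309,0,-1],[0.035,0,-0.054,0,-0.309,0,-1]]'
python3 - <<'E'
from h import *
report()
for n in("wrist","top","scene"):
    g=optics.grab_frame(n)
    for k in ("ball0_center","tin"):print(n,k,[(d["conf"],np.round(d["position"],3).tolist(),w2px(g,d["position"]).round().tolist()) for d in models.recognise(k,g)])
# back: raise/flatten, then to above bin entry
tin=np.array([.619,.235]);a=np.radians(70);d=np.array([np.cos(a),np.sin(a)])
L=lambda s,z:[*(tin+s*d),z]
rows([pose(L(-.03,.17),70,25),pose(L(-.12,.2),72,28),inbin(-.055,.22,31),inbin(-.055,.12,31)])
E
```

```text
t: 13.9
position: [0.5735, 0.1101, 0.2343]
ee_rot: [2.315, 1.617, -0.551]
ft_force: [0.2, -0.7, -2.4]
opening: 0.018
grip_force: 60.0
lip world [0.6106 0.2115 0.1125] yaw,tilt,roll [69.9 26.7  0.1] lip in bin x,y 0.2058 -0.0422 F [ 0.2 -0.7 -2.4]
wrist ball0_center [(0.54, [0.584, 0.157, 0.149], [269.0, 110.0]), (0.37, [0.382, 0.08, 0.016], [136.0, 167.0])]
wrist tin []
top ball0_center [(0.48, [0.549, 0.015, 0.035], [253.0, 211.0])]
top tin [(0.56, [0.727, -0.117, 0.093], [312.0, 126.0])]
scene ball0_center [(0.22, [0.591, 0.166, 0.152], [360.0, 244.0])]
scene tin [(0.43, [0.587, 0.162, 0.148], [358.0, 243.0])]
[-0.0549, -0.0001, -0.0726] [-0.001, 0.0402, -0.0021]
[-0.2061, 0.0062, -0.0628] [-0.0215, -0.0264, -0.0416]
[-0.4647, -0.0348, 0.0206] [-0.0365, -0.0931, -0.0663]
[-0.3895, -0.0348, 0.1693] [-0.0365, -0.0931, -0.0663]
```

```bash
cat >> h.py <<'E'
def balls(n,box=None):
    "brown ball-like blobs: circles whose inside is wood-brown"
    g=optics.grab_frame(n);c=cv2.cvtColor(g["color"],cv2.COLOR_RGB2HSV);return g,c
E
python3 - <<'E'
from h import *
r=cv2.imread("pics/w3.png");print("ref ball",r[125:141:8,244:264:10].tolist(),"ref floor",r[100,230].tolist())
g,c=balls("wrist");o,R=scoopnow();C=g["color"][:,:,::-1]
print(C[102:120:8,259:280:10].tolist())
# brown mask over scoop floor
P=np.array([w2px(g,o+R.apply(m)) for m in((-.048,-.045,.003),(-.048,.045,.003),(.05,.047,.003),(.05,-.047,.003))]).round().astype(int);print(P.tolist())
m=np.zeros(C.shape[:2],np.uint8);cv2.fillPoly(m,[P],1)
br=((C[:,:,2].astype(int)-C[:,:,0])>30)&(m>0);ys,xs=np.nonzero(br);print(br.sum(),m.sum(), (xs.mean(),ys.mean()) if len(xs) else None)
print([(d["conf"],np.round(d["position"],3).tolist()) for d in models.recognise("ball0_center",g)])
E
```

```text
ref ball [[[84, 117, 142], [89, 119, 147]], [[71, 101, 131], [77, 110, 136]]] ref floor [127, 128, 124]
[[[147, 145, 143], [145, 145, 144], [150, 152, 151]], [[143, 143, 141], [144, 145, 143], [148, 150, 148]], [[141, 143, 141], [141, 141, 140], [148, 149, 144]]]
[[350, 155], [208, 155], [194, -24], [365, -24]]
0 24336 None
[]
```

The scoop is empty. I'll return to the bin entry and check the tin and the bin's balls by colour on the way.

```bash
python3 -m handwheel '[[-0.03,0,-0.04,0,0.02,0,-1],[-0.055,0,-0.073,-0.001,0.03,0,-1],[-0.12,0.003,-0.07,-0.01,0,-0.02,-1],[-0.2,0.006,-0.063,-0.02,-0.026,-0.04,-1],[-0.28,-0.007,-0.04,-0.025,-0.05,-0.05,-1],[-0.36,-0.02,-0.01,-0.03,-0.07,-0.06,-1],[-0.44,-0.032,0.015,-0.036,-0.09,-0.066,-1],[-0.465,-0.035,0.021,-0.036,-0.093,-0.066,-1]]'
python3 - <<'E'
from h import *
report()
for n in("top","scene","wrist"):
    g=optics.grab_frame(n);cv2.imwrite(f"pics/{n}7.png",g["color"][:,:,::-1])
    C=g["color"].astype(int)
    for k in ("ball0_center","tin"):print(n,k,[(d["conf"],np.round(d["position"],3).tolist(),w2px(g,d["position"]).round().tolist()) for d in models.recognise(k,g)])
    # brown inside the tin's opening
    P=np.array([w2px(g,[.619+.05*np.cos(t),.235+.05*np.sin(t),.1]) for t in np.linspace(0,6.2,24)]).round().astype(int)
    m=np.zeros(C.shape[:2],np.uint8);cv2.fillPoly(m,[P],1)
    br=((C[:,:,0]-C[:,:,2])>25)&(m>0);ys,xs=np.nonzero(br);print("tin brown",br.sum(),m.sum(),(xs.mean(),ys.mean()) if len(xs) else None)
rows([inbin(-.055,.13,31),inbin(-.055,.006+.0317+.005,31)])
E
```

```text
t: 15.25
position: [0.4646, -0.1231, 0.3499]
ee_rot: [2.21, 1.642, -0.614]
ft_force: [-0.0, -0.1, -3.5]
opening: 0.0178
grip_force: 60.0
lip world [ 0.4931 -0.0288  0.2202] yaw,tilt,roll [73.2 31.1  0. ] lip in bin x,y -0.0582 0.0014 F [-0.  -0.1 -3.5]
top ball0_center [(0.59, [0.724, -0.119, 0.092], [313.0, 127.0])]
top tin [(0.83, [0.636, 0.244, 0.014], [154.0, 174.0]), (0.51, [0.466, 0.064, 0.027], [231.0, 247.0])]
tin brown 121 1765 (np.float64(139.099173553719), np.float64(172.900826446281))
scene ball0_center [(0.45, [0.522, 0.047, 0.047], [321.0, 241.0])]
scene tin [(0.73, [0.62, 0.238, 0.053], [379.0, 319.0])]
tin brown 0 2532 None
wrist ball0_center [(0.37, [0.476, -0.076, 0.264], [271.0, 107.0])]
wrist tin []
tin brown 0 0 None
[0.0763, 0.0, 0.1284] [-0.0004, 0.0001, 0.001]
[0.1512, 0.0001, 0.2531] [-0.0004, 0.0001, 0.001]
```

A ball-sized brown blob of 121 px shows in the tin at top (139,173), and the tin has not moved. Down into the bin again.

```bash
python3 -m handwheel '[[0.03,0,0.05,0,0,0,-1],[0.06,0,0.1,0,0,0,-1],[0.09,0,0.15,0,0,0,-1],[0.12,0,0.2,0,0,0,-1],[0.145,0,0.242,0,0,0,-1],[0.151,0,0.253,0,0,0,-1],[0.151,0,0.253,0,0,0,-1]]'
python3 - <<'E'
from h import *
report()
rows([inbin(-.03,.006+.0173+.002,31),inbin(-.002,.006+.0012+.0005,31)])
E
```

```text
t: 16.4
position: [0.4664, -0.1212, 0.1721]
ee_rot: [2.209, 1.645, -0.615]
ft_force: [0.6, 0.8, -1.8]
opening: 0.0177
grip_force: 60.0
lip world [ 0.4945 -0.0266  0.0425] yaw,tilt,roll [73.4 31.   0.1] lip in bin x,y -0.0557 0.0007 F [ 0.6  0.8 -1.8]
[0.0514, 0.0007, 0.0027] [-0.0023, 0.0009, 0.0014]
[0.1065, 0.0008, 0.0037] [-0.0023, 0.0009, 0.0014]
```

```bash
python3 -m handwheel '[[0.02,0,0.001,0,0,0,-1],[0.036,0.0005,0.002,0,0,0,-1],[0.051,0.0007,0.003,0,0,0,-1],[0.065,0.0007,0.003,0,0,0,-1],[0.08,0.0007,0.0035,0,0,0,-1],[0.095,0.0007,0.004,0,0,0,-1],[0.107,0.0007,0.004,0,0,0,-1],[0.107,0.0007,0.004,0,0,0,-1]]'
python3 - <<'E'
from h import *
report()
rows([inbin(.003,.006,31)])
E
```

```text
t: 17.2
position: [0.4828, -0.0692, 0.1371]
ee_rot: [2.21, 1.644, -0.612]
ft_force: [1.1, 2.5, -0.7]
opening: 0.0175
grip_force: 60.0
lip world [0.5111 0.0254 0.0076] yaw,tilt,roll [73.3 31.   0. ] lip in bin x,y -0.001 -0.0004 F [ 1.1  2.5 -0.7]
[0.0072, -0.0007, -0.0012] [-0.0001, -0.0006, 0.0003]
```

```bash
python3 -m handwheel '[[0.003,0,-0.001,0,0,0,-1],[0.006,0,-0.001,0,0,0,-1],[0.006,0,-0.001,0,0,0,-1]]'
python3 - <<'E'
from h import *
report()
rows([inbin(L/1e3,.006+.781*L/1e3+.0000,t) for L,t in ((4,29.5),(9,26.5),(14,23),(19,19.5),(24,16),(29,12.5),(33,9.5),(37,6.5))])
E
```

```text
t: 17.5
position: [0.4833, -0.0667, 0.1361]
ee_rot: [2.21, 1.643, -0.613]
ft_force: [0.1, 0.5, -2.9]
opening: 0.018
grip_force: 60.0
lip world [0.5117 0.0278 0.0066] yaw,tilt,roll [73.3 31.   0. ] lip in bin x,y 0.0014 -0.0002 F [ 0.1  0.5 -2.9]
[-0.001, -0.0003, 0.0008] [-0.0007, 0.0334, -0.0005]
[-0.0017, -0.0003, 0.0044] [-0.0007, 0.1001, -0.0005]
[-0.0024, -0.0002, 0.0105] [-0.0007, 0.1778, -0.0005]
[-0.002, -0.0002, 0.0168] [-0.0007, 0.2556, -0.0005]
[-0.0007, -0.0002, 0.0233] [-0.0007, 0.3334, -0.0005]
[0.0017, -0.0002, 0.03] [-0.0007, 0.4112, -0.0006]
[0.0043, -0.0002, 0.0363] [-0.0006, 0.4778, -0.0006]
[0.0077, -0.0002, 0.0426] [-0.0006, 0.5445, -0.0006]
```

```bash
python3 -m handwheel '[[0.0005,0,0.001,0,0.033,0,-1],[0,0,0.0045,0,0.1,0,-1],[-0.001,0,0.0105,0,0.178,0,-1],[-0.0005,0,0.017,0,0.256,0,-1],[0.001,0,0.0235,0,0.333,0,-1],[0.003,0,0.0302,0,0.411,0,-1],[0.006,0,0.0365,0,0.478,0,-1],[0.009,0,0.0428,0,0.5445,0,-1]]'
python3 - <<'E'
from h import *
report()
rows([inbin(.0385,.0355,6.5),inbin(.039,.050,3),inbin(.038,.072,-5),inbin(.037,.100,-13),inbin(.037,.130,-17),inbin(.037,.15,-17)])
E
```

```text
t: 18.3
position: [0.4809, -0.0754, 0.1115]
ee_rot: [2.465, 1.832, -0.136]
ft_force: [-0.1, 0.8, -2.7]
opening: 0.018
grip_force: 60.0
lip world [0.5224 0.0622 0.035 ] yaw,tilt,roll [73.2  6.3 -0.1] lip in bin x,y 0.0375 -0.0006 F [-0.1  0.8 -2.7]
[0.0019, -0.0006, -0.0018] [0.0012, -0.0034, -0.0012]
[-0.0057, -0.0006, -0.0103] [0.0012, 0.0743, -0.0012]
[-0.0208, -0.0006, -0.0099] [0.0013, 0.2521, -0.0011]
[-0.0318, -0.0005, -0.0185] [0.0014, 0.4299, -0.001]
[-0.0374, -0.0005, -0.0492] [0.0014, 0.5188, -0.0009]
[-0.0411, -0.0005, -0.0823] [0.0014, 0.5188, -0.0009]
```

```bash
python3 -m handwheel '[[0.002,0,0.001,0,0,0,-1],[0.004,0,0.001,0,0,0,-1],[0.004,0,0.001,0,0,0,-1]]'
python3 - <<'E'
from h import *
report()
f=optics.grab_frame("top");o,R=scoopnow()
print("net",[(d["conf"],np.round(d["position"],3).tolist()) for d in models.recognise("ball0_center",f)])
# rectified strip in the scoop's plane 15 mm above floor: x 0..90, y -56..56, 2 mm cells
C=f["color"].astype(np.float32)
gx,gy=np.arange(-.01,.10,.006),np.arange(-.054,.055,.006)
for y in gy: 
    print("".join("%4d"%(lambda p:C[int(round(p[1])),int(round(p[0])),0]-C[int(round(p[1])),int(round(p[0])),2])(w2px(f,o+R.apply([x,y,.015]))) for x in gx))
rows([inbin(.0395,.050,3),inbin(.039,.072,-5),inbin(.038,.100,-13),inbin(.037,.130,-17),inbin(.037,.15,-17)])
E
```

```text
t: 18.6
position: [0.4817, -0.0728, 0.1107]
ee_rot: [2.463, 1.832, -0.142]
ft_force: [-1.0, -4.6, -0.7]
opening: 0.0179
grip_force: 60.0
lip world [0.5229 0.0646 0.0336] yaw,tilt,roll [73.3  6.6  0. ] lip in bin x,y 0.0399 -0.0004 F [-1.  -4.6 -0.7]
net []
 -27 -26 -24 -21 -23 -24 -23 -10 -16  23  32  34  34  34  45  63  71  69  66
 -31 -30 -31 -28 -25 -26 -29 -29 -24  10  41  37  37  45  78  77  74  74  68
 -33 -30 -30 -30 -26 -29 -29 -29 -29  19  45  44  37  49  76  78  75  74  67
 -33 -33 -33 -32 -22 -24 -28 -27 -29  16  45  44  39  52  76  77  76  73  70
 -35 -32 -33 -33 -21 -26 -29 -29 -31  -3  42  37  38  69  75  78  75  74  69
 -34 -33 -32 -31 -20 -28 -30 -28 -29  -2  32  35  48  70  75  76  74  75  69
 -33 -32 -34 -29 -19 -29 -28 -29 -27  21  47  43  71  75  76  76  76  75  67
 -35 -34 -33 -21 -23 -29 -29 -28 -28  30  55  53  47  76  78  76  75  74  65
 -35 -35 -31 -21 -24 -29 -26 -29 -29  35  56  48  45  75  74  77  74  74  70
 -34 -33 -29 -17 -26 -29 -29 -30 -29  20  46  38  47  75  76  75  75  74  70
 -31 -29 -27 -22 -25 -29 -28 -28 -29  12  35  37  66  75  76  76  70  69 
[... 179 characters left out ...]
-30 -27 -27 -26  25  34  35  41  37  38  37  37  38  36
 -21 -22 -25 -27 -28 -28 -28 -31 -25  29  37  37  37  38  37  38  37  37  34
 -11 -23 -24 -24 -22 -29 -29 -29 -23  37  45  43  35  37  37  39  37  37  35
  -5  -6 -19 -22 -21 -30 -30 -28 -15  42  47  42  37  38  37  37  35  35  36
  -4  -4 -10 -18 -17 -31 -29 -30 -27  39  44  37  36  37  37  37  36  35  34
  -5  -5  -2 -11 -16 -22 -32 -31 -24  35  34  34  36  38  35  35  36  39  34
[-0.0096, -0.0007, -0.0111] [0.0, 0.0793, 0.0005]
[-0.0239, -0.0007, -0.0107] [-0.0, 0.2571, 0.0005]
[-0.0349, -0.0007, -0.0193] [-0.0, 0.4348, 0.0005]
[-0.0423, -0.0007, -0.0498] [-0.0001, 0.5237, 0.0005]
[-0.0461, -0.0007, -0.0829] [-0.0001, 0.5237, 0.0005]
```

```bash
python3 - <<'E'
from h import *
g=optics.grab_frame("wrist");s=status.observe()
# camera in tool frame
Rt=Ro.from_rotvec(s["ee_rot"]).as_matrix();pt=np.array(s["position"])
Rc=np.array(g["R"])@Rt; tc=np.array(g["R"])@pt+np.array(g["t"]);K=np.array(g["intrinsics"])
def pr(m,phi): # phi lip-up deg about grip
    v=Ro.from_euler("Y",-phi,degrees=True).apply(np.array(m)-TS); q=K@(Rc@RT.inv().apply(v)+tc); return (q[:2]/q[2]).round(0).tolist()
for phi in(-6,-3,0,3,6): print(phi,[pr(m,phi) for m in((-.05,.049,.04),(-.05,-.049,.04),(.012,.049,.035),(.012,-.049,.035),(-.151,0,.098))])
# side-wall front corner: find via strong edges along a column band of the present image
C=cv2.cvtColor(g["color"],cv2.COLOR_RGB2GRAY);cv2.imwrite("pics/w9.png",C)
for u in(184,186,188): print(u,C[30:70:2,u].tolist())
for u in(374,376,378): print(u,C[30:70:2,u].tolist())
r=cv2.imread("pics/w3.png",0)
for u in(184,186): print("w3",u,r[30:70:2,u].tolist())
r=cv2.imread("pics/w2.png",0)
for u in(44,46): print("w2",u,r[30:70:2,u].tolist())
E
```

```text
-6 [[189.0, 172.0], [369.0, 171.0], [186.0, 53.0], [372.0, 52.0], [279.0, 416.0]]
-3 [[188.0, 170.0], [370.0, 170.0], [182.0, 47.0], [375.0, 47.0], [279.0, 415.0]]
0 [[186.0, 169.0], [372.0, 169.0], [179.0, 42.0], [379.0, 42.0], [279.0, 414.0]]
3 [[185.0, 168.0], [373.0, 168.0], [175.0, 37.0], [382.0, 37.0], [279.0, 412.0]]
6 [[183.0, 167.0], [375.0, 167.0], [171.0, 32.0], [386.0, 32.0], [279.0, 410.0]]
184 [55, 45, 48, 50, 55, 50, 46, 140, 125, 127, 123, 128, 127, 126, 126, 125, 125, 123, 127, 125]
186 [46, 44, 45, 57, 46, 52, 48, 54, 75, 65, 67, 65, 64, 80, 96, 97, 115, 112, 126, 126]
188 [53, 44, 46, 49, 50, 49, 46, 46, 70, 79, 82, 72, 76, 77, 73, 74, 76, 72, 77, 71]
374 [49, 44, 46, 50, 49, 54, 46, 87, 92, 109, 124, 121, 138, 133, 133, 133, 132, 130, 130, 128]
376 [48, 47, 49, 50, 49, 44, 43, 121, 128, 128, 129, 129, 129, 125, 130, 131, 129, 130, 129, 129]
378 [51, 49, 45, 45, 44, 46, 45, 120, 132, 131, 130, 130, 132, 131, 107, 108, 90, 60, 64, 35]
w3 184 [80, 76, 80, 76, 79, 81, 77, 128, 121, 120, 126, 123, 124, 123, 120, 124, 121, 124, 122, 124]
w3 186 [53, 50, 53, 55, 50, 49, 57, 54, 73, 78, 74, 72, 72, 70, 68, 70, 85, 99, 95, 114]
w2 44 [178, 178, 179, 177, 181, 178, 182, 121, 128, 129, 132, 131, 130, 133, 134, 131, 130, 130, 129, 132]
w2 46 [177, 178, 179, 179, 178, 177, 180, 169, 80, 84, 86, 80, 80, 83, 92, 94, 104, 105, 116, 131]
```

```bash
python3 - <<'E'
from h import *
report()
o,R=scoopnow()
for n in("top","scene"):
    f=optics.grab_frame(n);C=f["color"].astype(int);cv2.imwrite(f"pics/{n}10.png",f["color"][:,:,::-1])
    us,vs=zip(*[w2px(f,o+R.apply(m)) for m in((.02,-.055,0),(.02,.055,0),(.09,-.055,0),(.09,.055,0))])
    u0,u1,v0,v1=int(min(us)),int(max(us))+1,int(min(vs)),int(max(vs))+1
    print(n,u0,v0,"lip L,mid,R px",[w2px(f,o+R.apply(m)).round(1).tolist() for m in((.05,-.049,0),(.05,0,0),(.05,.049,0))])
    for v in range(v0,v1): print(v," ".join("%3d"%((C[v,u,0]-C[v,u,2])) for u in range(u0,u1)))
E
```

```text
lip world [0.5229 0.0647 0.0336] yaw,tilt,roll [73.3  6.6  0. ] lip in bin x,y 0.04 -0.0003 F [-0.8 -4.4 -1.3]
top 206 194 lip L,mid,R px [[236.9, 201.3], [230.4, 222.2], [224.0, 243.1]]
194  36  35  37  34  36  47  67  70  63  67  71  73  72  73  73  70  64  58  48  42  45  52  56  61  64  70  74  75  79  78  78  75  73  74  76  73  73  75  75  74  75  75  75  76  77
195  35  35  37  36  41  54  69  68  64  68  72  73  75  74  75  74  72  71  64  51  44  42  39  40  47  53  61  63  70  74  76  76  75  76  77  75  77  78  77  75  75  78  77  77  79
196  38  38  37  37  47  60  68  65  65  71  73  74  75  75  75  76  76  76  74  66  63  58  44  35  34  35  39  46  54  58  61  63  64  65  66  67  76  79  78  78  76  74  73  75  80
197  36  36  37  39  49  66  68  62  66  71  73  75  75  74  75  74  75  79  77  76  72  69  49  39  35  33  33  34  35  36  38  42  44  46  49  54  63  69  74  76  77  74  71  72  77
198  36  39  38  41  53  66  64  63  69  72  73  74  74  75  75  75  77  78  79  78  76  68  49  38  38  35  34  34  31  31  31  31  32  33  31  35  41  48  57  60  63  62  61  
[... 19688 characters left out ...]
  50  52  52  51  50  53  54  54  53  51  50  51  51  51  52  53  52  54  53  53  52  53  53  54  55  55  55  54  55  54  54  54  54  52  55  53  53  54  53  51  51  54  53  54  55
272  88  91  80  66  55  49  52  52  53  54  51  49  53  55  54  52  51  53  54  54  56  51  50  51  53  57  54  53  51  52  50  53  52  52  54  52  53  54  55  55  54  54  54  55  55  54  54  54  53  53  52  53  52  54  54  54  53  53  52  53  53  52  53  52
273  88  89  90  77  66  55  52  53  52  53  52  53  52  51  53  55  54  53  51  55  54  51  49  52  53  53  53  50  49  50  54  52  53  55  53  54  55  53  54  54  54  56  55  54  55  55  54  55  53  55  55  53  55  54  53  54  55  53  53  53  52  48  41  38
```

```bash
python3 - <<'E'
from h import *
f=optics.grab_frame("top");g=optics.grab_frame("scene")
def ray(f,p):
    K,R,t=map(np.array,(f["intrinsics"],f["R"],f["t"]));d=R.T@np.linalg.inv(K)@[*p,1];return -R.T@t,d/np.linalg.norm(d)
def tri(p,q):
    a,u=ray(f,p);b,v=ray(g,q);s=np.linalg.lstsq(np.c_[u,-v],b-a,rcond=None)[0];X,Y=a+s[0]*u,b+s[1]*v
    return (X+Y)/2,np.linalg.norm(X-Y)
a=np.radians(BY);o,R=scoopnow()
for p,q in(((232,217.5),(323.5,243.5)),((229.5,217.5),(323.5,243.5)),((232,204.5),(312,247.5)),((227.5,239),(343,236.5))):
    X,e=tri(p,q);d=X[:2]-BO
    print(X.round(4),"gap",e.round(4),"bin x,y",(d@[np.cos(a),np.sin(a)]).round(4),(d@[-np.sin(a),np.cos(a)]).round(4),"in scoop frame",R.inv().apply(X-o).round(4))
E
```

```text
[0.5318 0.0591 0.0536] gap 0.0003 bin x,y 0.0372 -0.0105 in scoop frame [ 0.0449 -0.0101  0.0195]
[0.5329 0.0625 0.0561] gap 0.0048 bin x,y 0.0407 -0.0105 in scoop frame [ 0.0482 -0.0102  0.0224]
[0.5616 0.0564 0.06  ] gap 0.006 bin x,y 0.0431 -0.0398 in scoop frame [ 0.0501 -0.0394  0.0265]
[0.4835 0.0708 0.0496] gap 0.004 bin x,y 0.0345 0.0392 in scoop frame [0.0428 0.0396 0.0153]
```

Triangulated from the top and scene cameras, the balls sit at scoop x ≈ 0.045 and z ≈ 0.0175. That puts them on the floor just behind the lip, held by the slope. Now I'll lift straight up while rolling the lip up.

```bash
python3 -m handwheel '[[-0.0096,-0.0007,-0.011,0,0.079,0,-1],[-0.024,-0.0007,-0.011,0,0.257,0,-1],[-0.035,-0.0007,-0.019,0,0.435,0,-1],[-0.042,-0.0007,-0.05,0,0.524,0,-1],[-0.046,-0.0007,-0.083,0,0.524,0,-1],[-0.046,-0.0007,-0.083,0,0.524,0,-1]]'
cat >> h.py <<'E'
def inscoop():
    g=optics.grab_frame("wrist");o,R=scoopnow();C=g["color"].astype(int)
    P=np.array([w2px(g,o+R.apply(m)) for m in((-.047,-.043,.006),(-.047,.043,.006),(.03,.043,.006),(.03,-.043,.006))]).round().astype(int)
    m=np.zeros(C.shape[:2],np.uint8);cv2.fillPoly(m,[P],1);br=(((C[:,:,0]-C[:,:,2])>20)&(m>0)).astype(np.uint8)
    n,l,st,ce=cv2.connectedComponentsWithStats(br);print("in scoop blobs (area,w,h,cx,cy)",[(int(s[4]),int(s[2]),int(s[3]),*c.round().astype(int).tolist()) for s,c in zip(st[1:],ce[1:]) if s[4]>60])
E
python3 - <<'E'
from h import *
report();inscoop()
g=optics.grab_frame("scene");o,R=scoopnow();print("lip",w2px(g,o+R.apply([.05,0,0])))
print([(d["conf"],np.round(d["position"],3).tolist(),w2px(g,d["position"]).round().tolist()) for d in models.recognise("ball0_center",g)])
E
```

```text
t: 19.55
position: [0.4761, -0.0944, 0.1649]
ee_rot: [-2.364, -1.757, -0.357]
ft_force: [-0.3, 0.9, -2.5]
opening: 0.0175
grip_force: 60.0
lip world [0.523  0.061  0.1517] yaw,tilt,roll [ 73.3 -17.   -0.2] lip in bin x,y 0.0365 -0.0015 F [-0.3  0.9 -2.5]
in scoop blobs (area,w,h,cx,cy) []
lip [332.33068235 202.40912148]
[]
```

```bash
python3 - <<'E'
from h import *
g=optics.grab_frame("wrist");o,R=scoopnow()
for m in((.05,0,.0025),(.05,.04,.0025),(.05,-.04,.0025),(.03,-.01,.0175),(.045,-.01,.0325),(.04,-.01,.0325),(.03,-.04,.0175),(.03,.04,.0175),(.02,0,.0175)): print(m,w2px(g,o+R.apply(m)).round(0))
w=cv2.imread("pics/w9.png",0)
for v in(0,3,6,10,15,20,25): print(v,w[v,176:388:8].tolist())
C=g["color"].astype(int)
for v in(0,3,6,10,20): print(v,(C[v,176:388:8,0]-C[v,176:388:8,2]).tolist())
# valley balls visible behind/below?
for n in("scene","top","wrist"):
    f=optics.grab_frame(n); 
    print(n,[(d["conf"],np.round(d["position"],3).tolist()) for d in models.recognise("ball0_center",f)])
E
```

```text
(0.05, 0, 0.0025) [278. -24.]
(0.05, 0.04, 0.0025) [205. -24.]
(0.05, -0.04, 0.0025) [351. -24.]
(0.03, -0.01, 0.0175) [297.  10.]
(0.045, -0.01, 0.0325) [299. -35.]
(0.04, -0.01, 0.0325) [299. -23.]
(0.03, -0.04, 0.0175) [355.  10.]
(0.03, 0.04, 0.0175) [202.  10.]
(0.02, 0, 0.0175) [278.  31.]
0 [45, 125, 73, 79, 77, 74, 64, 106, 133, 133, 136, 108, 108, 71, 76, 69, 72, 63, 108, 111, 65, 69, 70, 70, 71, 49, 44]
3 [53, 91, 70, 72, 76, 70, 85, 106, 132, 134, 136, 110, 107, 62, 70, 69, 62, 93, 109, 109, 65, 67, 67, 70, 66, 47, 50]
6 [48, 54, 105, 66, 67, 68, 102, 101, 133, 133, 137, 109, 112, 101, 69, 65, 145, 169, 109, 106, 71, 62, 66, 63, 93, 48, 50]
10 [52, 46, 98, 107, 73, 104, 101, 132, 133, 134, 134, 102, 106, 110, 179, 130, 166, 169, 108, 107, 108, 95, 59, 111, 92, 47, 43]
15 [48, 47, 103, 105, 103, 106, 103, 137, 133, 137, 137, 144, 105, 106, 167, 170, 163, 179, 106, 111, 109, 108, 108, 105, 94, 45, 44]
20 [44, 52, 103, 104, 102, 107, 102, 130, 133, 133, 138, 135, 109, 109, 104, 108, 106, 145, 108, 107, 109, 107, 105, 106, 100, 50, 46]
25 [44, 46, 104, 105, 104, 106, 102, 132, 133, 130, 136, 139, 105, 109, 112, 110, 110, 144, 104, 108, 112, 108, 107, 146, 83, 51, 51]
0 [56, 57, 19, 0, 0, 0, 1, -2, -1, -2, -1, -2, -2, -1, -1, 1, -1, -2, -2, -2, -2, -3, -2, -2, 82, 74, 73]
3 [54, 58, 22, 0, -3, -3, 0, 0, -2, -4, -2, 0, -3, -1, -1, -2, -1, -3, -2, -2, -3, -2, -2, -1, 79, 74, 74]
6 [60, 58, 37, 0, -2, -3, -2, -3, -2, -1, 0, 0, 0, -3, -2, -2, -2, -1, -2, -1, -3, 0, -3, 0, 77, 73, 73]
10 [57, 55, 50, 1, 0, -1, 0, -4, -2, 0, -4, 1, -3, -1, 0, -1, -2, 0, 0, -2, -1, -1, -2, -1, 72, 75, 77]
20 [55, 57, 61, -1, -1, 0, -1, -1, -1, -2, -1, 2, -1, -2, 0, 0, -3, -2, 0, 0, -3, -1, -1, 0, 73, 73, 71]
scene []
top []
wrist []
```

The saved contact-state wrist image (w9) does show three ball arcs at rows 0–12, at columns ≈208, 294 and 354. So the balls were on the floor at the lip and rolled off at the lift. On the next try I'll start the lift with a quick jerk up-slope, so the balls roll backwards into the bowl. Back to the entry first.

```bash
python3 - <<'E'
from h import *
rows([inbin(-.01,.19,7),inbin(-.055,.19,31)])
E
```

```text
[0.0074, 0.0005, -0.1816] [-0.001, -0.5351, -0.0001]
[0.0312, 0.0004, -0.2638] [-0.0011, -1.0684, 0.0001]
```

```bash
python3 -m handwheel '[[0.003,0,-0.07,0,-0.16,0,-1],[0.006,0,-0.13,0,-0.33,0,-1],[0.0074,0.0005,-0.182,0,-0.5,0,-1],[0.012,0.0005,-0.21,0,-0.67,0,-1],[0.02,0.0005,-0.235,0,-0.83,0,-1],[0.028,0.0005,-0.255,0,-0.97,0,-1],[0.031,0.0005,-0.263,0,-1,0,-1],[0.031,0.0005,-0.263,0,-1,0,-1]]'
python3 - <<'E'
from h import *
report()
f=optics.grab_frame("top");g=optics.grab_frame("scene")
for n,q in(("top",f),("scene",g)):
    print(n,[(d["conf"],np.round(d["position"],3).tolist()) for d in models.recognise("ball0_center",q)])
# brown-darker ball search in scene around valley: count along valley line
a=np.radians(BY)
for y in np.arange(-.05,.051,.01):
    X=[BO[0]-np.sin(a)*y,BO[1]+np.cos(a)*y,.024];p=w2px(g,X);q=w2px(f,X);print(round(y,3),p.round(0),g["color"][int(p[1]),int(p[0])],q.round(0),f["color"][int(q[1]),int(q[0])])
rows([inbin(-.055,.006+.0317+.005,31.5)])
E
```

```text
t: 20.85
position: [0.4672, -0.1202, 0.3192]
ee_rot: [2.245, 1.672, -0.556]
ft_force: [-0.3, -0.1, -3.1]
opening: 0.0176
grip_force: 60.0
lip world [ 0.4974 -0.0188  0.1953] yaw,tilt,roll [73.4 27.8  0.1] lip in bin x,y -0.0474 0.0001 F [-0.3 -0.1 -3.1]
top [(0.74, [0.455, 0.261, 0.069])]
scene []
-0.05 [296. 251.] [101  74  53] [254. 207.] [29 51 53]
-0.04 [300. 249.] [104  75  54] [253. 211.] [30 50 51]
-0.03 [304. 247.] [174 123  85] [252. 215.] [30 49 50]
-0.02 [308. 246.] [163 130  98] [250. 219.] [25 45 48]
-0.01 [312. 244.] [177 141 105] [249. 223.] [26 45 45]
0.0 [316. 243.] [165 133  99] [248. 228.] [26 44 46]
0.01 [320. 241.] [204 173 133] [246. 232.] [27 42 44]
0.02 [324. 240.] [163 137 105] [245. 236.] [23 39 41]
0.03 [327. 238.] [164 133  98] [244. 240.] [20 33 34]
0.04 [331. 237.] [159 127  96] [243. 245.] [41 44 39]
0.05 [335. 235.] [147 117  88] [241. 249.] [137 105  74]
[0.1162, 0.0004, 0.2135] [-0.0019, -0.0816, -0.0011]
```

```bash
python3 -m handwheel '[[0.025,0,0.045,0,-0.04,0,-1],[0.05,0,0.09,0,-0.08,0,-1],[0.075,0,0.14,0,-0.082,0,-1],[0.1,0,0.185,0,-0.082,0,-1],[0.116,0.0004,0.213,-0.002,-0.082,-0.001,-1],[0.116,0.0004,0.213,-0.002,-0.082,-0.001,-1]]'
python3 - <<'E'
from h import *
report()
rows([inbin(-.03,.006+.0173+.0025,31.3),inbin(.0,.0075,31),inbin(.004,.0075,31)])
E
```

```text
t: 21.65
position: [0.4663, -0.1197, 0.1716]
ee_rot: [2.203, 1.641, -0.626]
ft_force: [0.5, 0.5, -1.6]
opening: 0.0178
grip_force: 60.0
lip world [ 0.4938 -0.0264  0.0411] yaw,tilt,roll [73.4 31.6  0.2] lip in bin x,y -0.0556 0.0013 F [ 0.5  0.5 -1.6]
[0.0492, 0.0016, 0.0006] [-0.0036, 0.0066, 0.0019]
[0.1073, 0.0017, 0.0017] [-0.0036, 0.0133, 0.0019]
[0.1129, 0.0017, -0.0018] [-0.0036, 0.0133, 0.0019]
```

```bash
python3 -m handwheel '[[0.02,0.0015,0,-0.003,0,0.002,-1],[0.036,0.0016,0.0005,-0.003,0,0.002,-1],[0.051,0.0016,0.0008,-0.003,0.006,0.002,-1],[0.067,0.0016,0.001,-0.003,0.008,0.002,-1],[0.082,0.0016,0.001,-0.003,0.01,0.002,-1],[0.096,0.0016,0.0015,-0.003,0.013,0.002,-1],[0.107,0.0017,0.0017,-0.003,0.013,0.002,-1],[0.113,0.0017,-0.001,-0.003,0.013,0.002,-1]]'
cat >> h.py <<'E'
def arcs():
    g=optics.grab_frame("wrist");C=g["color"].astype(int);d=C[:,:,0]-C[:,:,2]
    for v in(1,7,13,19,30): print(v,"".join("#" if x>18 else "." for x in d[v,184:376:4]))
E
python3 - <<'E'
from h import *
report();arcs()
rows([inbin(.005+L/1e3,.007+.781*L/1e3,t) for L,t in ((0,31),(4,29.5),(9,26.5),(14,23),(19,19.5),(24,16),(29,12.5),(33,9.5))])
E
```

```text
t: 22.45
position: [0.4853, -0.0636, 0.1384]
ee_rot: [2.207, 1.643, -0.61]
ft_force: [0.4, 0.2, -2.9]
opening: 0.0178
grip_force: 60.0
lip world [0.5139 0.0308 0.0088] yaw,tilt,roll [73.3 31.  -0.2] lip in bin x,y 0.0049 -0.0014 F [ 0.4  0.2 -2.9]
1 ###########..........############..#############
7 ##########............##########....############
13 ########................######........######..##
19 ###...........................................##
30 ###...........................................##
[0.0014, -0.0022, 0.0032] [0.0044, 0.0005, -0.0008]
[0.0019, -0.0022, 0.0019] [0.0044, 0.0339, -0.0008]
[0.0011, -0.0022, 0.0055] [0.0045, 0.1005, -0.0006]
[0.0005, -0.0023, 0.0116] [0.0045, 0.1783, -0.0005]
[0.0008, -0.0023, 0.0179] [0.0045, 0.2561, -0.0004]
[0.0022, -0.0023, 0.0245] [0.0045, 0.3339, -0.0002]
[0.0046, -0.0023, 0.0311] [0.0045, 0.4116, -0.0001]
[0.0072, -0.0024, 0.0374] [0.0045, 0.4783, 0.0]
```

All three ball arcs show over the floor near the lip. Climbing the slope close to contact.

```bash
python3 -m handwheel '[[0.002,-0.002,0.002,0.004,0.017,0,-1],[0.0025,-0.002,0.002,0.004,0.034,0,-1],[0.002,-0.002,0.0055,0.004,0.1,0,-1],[0.001,-0.002,0.0116,0.004,0.178,0,-1],[0.0015,-0.002,0.018,0.004,0.256,0,-1],[0.003,-0.002,0.0245,0.004,0.334,0,-1],[0.0055,-0.002,0.031,0.004,0.412,0,-1],[0.008,-0.002,0.0375,0.004,0.478,0,-1]]'
python3 - <<'E'
from h import *
report();arcs()
rows([inbin(.0425,.0355,6.5),inbin(.0465,.038,4),inbin(.074,.062,-3),inbin(.088,.095,-11),inbin(.088,.14,-17),inbin(.088,.17,-18)])
E
```

```text
t: 23.3
position: [0.4822, -0.0714, 0.1174]
ee_rot: [2.437, 1.811, -0.197]
ft_force: [-0.1, 0.1, -3.0]
opening: 0.0174
grip_force: 60.0
lip world [0.5226 0.0621 0.0335] yaw,tilt,roll [73.2  9.4 -0.1] lip in bin x,y 0.0374 -0.0008 F [-0.1  0.1 -3. ]
1 #########..............########......###########
7 ###.##....................##............###...##
13 ###...........................................##
19 ###...........................................##
30 ###...........................................##
[0.0036, -0.0002, 0.0071] [0.0015, 0.0601, -0.0016]
[0.0059, -0.0003, 0.0132] [0.0016, 0.1157, -0.0016]
[0.0373, -0.0003, -0.0014] [0.0016, 0.2712, -0.0015]
[0.0479, -0.0003, -0.0217] [0.0018, 0.449, -0.0014]
[0.0367, -0.0002, -0.0673] [0.0018, 0.5823, -0.0013]
[0.0291, -0.0001, -0.112] [0.0018, 0.6046, -0.0013]
```

Balls are still on the floor (arcs to row 7). Now the jerk-lift.

```bash
python3 - <<'E'
from h import *
rows([inbin(.071,.0615,1.2),inbin(.085,.095,-7),inbin(.086,.135,-15),inbin(.086,.16,-18)])
E
```

```text
[0.0365, -0.0003, -0.0192] [0.0016, 0.1779, -0.0015]
[0.0441, -0.0002, -0.0398] [0.0017, 0.3601, -0.0014]
[0.0341, -0.0002, -0.068] [0.0018, 0.5379, -0.0013]
[0.0284, -0.0002, -0.095] [0.0018, 0.6046, -0.0013]
```

```bash
python3 -m handwheel '[[0.0365,0,-0.019,0.0016,0.178,0,-1],[0.044,0,-0.04,0.0016,0.36,0,-1],[0.034,0,-0.068,0.0016,0.538,0,-1],[0.0285,0,-0.095,0.0016,0.604,0,-1],[0.0285,0,-0.095,0.0016,0.604,0,-1],[0.0285,0,-0.095,0.0016,0.604,0,-1]]'
python3 - <<'E'
from h import *
report();inscoop();arcs()
E
```

```text
t: 23.95
position: [0.4895, -0.0461, 0.1703]
ee_rot: [-2.357, -1.752, -0.363]
ft_force: [-0.5, -0.6, -3.2]
opening: 0.0177
grip_force: 60.0
lip world [0.5363 0.1094 0.1585] yaw,tilt,roll [ 73.2 -17.5   0. ] lip in bin x,y 0.0866 -0.0003 F [-0.5 -0.6 -3.2]
in scoop blobs (area,w,h,cx,cy) [(2358, 54, 57, 237, 94), (2317, 52, 56, 326, 97), (2048, 52, 48, 277, 132)]
1 ###...........................................##
7 ###...........................................##
13 ###...........................................##
19 ###...........................................##
30 ###...........................................##
```

All three remaining balls are in the bowl. Over to the tin.

```bash
python3 - <<'E'
from h import *
tin=np.array([.619,.235]);a=np.radians(70);d=np.array([np.cos(a),np.sin(a)])
L=lambda s,z:[*(tin+s*d),z]
rows([pose(L(-.1,.17),70,-17),pose(L(-.06,.16),70,-15),pose(L(-.03,.13),70,-8)])
E
```

```text
[0.0767, 0.0477, 0.0005] [-0.024, -0.0124, 0.0701]
[0.1389, 0.0517, 0.0277] [-0.0228, -0.0568, 0.0706]
[0.1868, 0.0549, 0.0611] [-0.0184, -0.2123, 0.0719]
```

```bash
python3 -m handwheel '[[0.02,0.012,0,-0.006,-0.003,0.018,-1],[0.05,0.03,0,-0.015,-0.008,0.045,-1],[0.077,0.048,0.0005,-0.024,-0.012,0.07,-1],[0.105,0.05,0.013,-0.024,-0.03,0.07,-1],[0.139,0.052,0.028,-0.023,-0.057,0.07,-1],[0.16,0.053,0.044,-0.02,-0.12,0.071,-1],[0.187,0.055,0.061,-0.018,-0.212,0.072,-1],[0.187,0.055,0.061,-0.018,-0.212,0.072,-1]]'
python3 - <<'E'
from h import *
report();inscoop()
tin=np.array([.619,.235]);a=np.radians(70);d=np.array([np.cos(a),np.sin(a)])
L=lambda s,z:[*(tin+s*d),z]
rows([pose(L(-.025,z),70,t) for z,t in((.122,0),(.118,5),(.117,9),(.116,12),(.116,15),(.115,20),(.115,27))])
E
```

```text
t: 24.85
position: [0.5554, 0.0606, 0.1686]
ee_rot: [-2.502, -1.757, -0.174]
ft_force: [-0.1, -0.3, -3.5]
opening: 0.0174
grip_force: 60.0
lip world [0.6091 0.2093 0.1298] yaw,tilt,roll [70.2 -7.9 -0. ] lip in bin x,y 0.2033 -0.0413 F [-0.1 -0.3 -3.5]
in scoop blobs (area,w,h,cx,cy) [(6245, 146, 55, 279, 121)]
[0.0201, 0.0006, -0.02] [-0.0009, -0.1788, 0.0036]
[0.0318, 0.0006, -0.0334] [-0.0007, -0.2899, 0.0036]
[0.0429, 0.0006, -0.0469] [-0.0006, -0.3788, 0.0036]
[0.0518, 0.0006, -0.0561] [-0.0005, -0.4455, 0.0037]
[0.0616, 0.0006, -0.0665] [-0.0004, -0.5122, 0.0037]
[0.0787, 0.0007, -0.0809] [-0.0003, -0.6233, 0.0037]
[0.1053, 0.0007, -0.1007] [-0.0, -0.7788, 0.0037]
```

```bash
python3 -m handwheel '[[0.01,0,-0.01,0,-0.09,0,-1],[0.02,0.0006,-0.02,0,-0.179,0.003,-1],[0.032,0.0006,-0.0334,0,-0.29,0.003,-1],[0.043,0.0006,-0.047,0,-0.379,0.003,-1],[0.052,0.0006,-0.056,0,-0.445,0.003,-1],[0.052,0.0006,-0.056,0,-0.445,0.003,-1],[0.0616,0.0006,-0.0665,0,-0.512,0.003,-1],[0.0616,0.0006,-0.0665,0,-0.512,0.003,-1]]'
python3 - <<'E'
from h import *
report();inscoop()
tin=np.array([.619,.235]);a=np.radians(70);d=np.array([np.cos(a),np.sin(a)])
L=lambda s,z:[*(tin+s*d),z]
rows([pose(L(-.025,.115),70,20),pose(L(-.025,.115),70,27)])
E
```

```text
t: 25.7
position: [0.5661, 0.087, 0.2141]
ee_rot: [2.44, 1.704, -0.318]
ft_force: [0.5, -0.4, -2.4]
opening: 0.0179
grip_force: 60.0
lip world [0.6112 0.2098 0.1171] yaw,tilt,roll [69.9 14.9 -0. ] lip in bin x,y 0.2043 -0.0432 F [ 0.5 -0.4 -2.4]
in scoop blobs (area,w,h,cx,cy) []
[0.0134, -0.0014, -0.0199] [-0.0009, -0.1157, -0.003]
[0.0302, -0.0014, -0.0485] [-0.0011, -0.2712, -0.0029]
```

Tipped out. I'll tilt a little further to be sure, then withdraw and check the tin.

```bash
python3 -m handwheel '[[0.0134,-0.001,-0.02,0,-0.116,-0.003,-1],[0.03,-0.001,-0.0485,0,-0.271,-0.003,-1],[0.03,-0.001,-0.0485,0,-0.271,-0.003,-1],[0.03,-0.001,-0.0485,0,-0.271,-0.003,-1]]'
python3 - <<'E'
from h import *
report();inscoop();arcs()
tin=np.array([.619,.235]);a=np.radians(70);d=np.array([np.cos(a),np.sin(a)])
L=lambda s,z:[*(tin+s*d),z]
rows([pose(L(-.035,.17),70,25),pose(L(-.1,.2),75,15),pose(L(-.25,.2),85,3)])
E
```

```text
t: 26.15
position: [0.5737, 0.1103, 0.2368]
ee_rot: [2.31, 1.618, -0.555]
ft_force: [-0.2, 0.0, -2.2]
opening: 0.0177
grip_force: 60.0
lip world [0.6103 0.2115 0.1146] yaw,tilt,roll [70.1 27.   0.1] lip in bin x,y 0.2057 -0.0419 F [-0.2  0.  -2.2]
in scoop blobs (area,w,h,cx,cy) []
1 ###...........................................##
7 ###...........................................##
13 ###...........................................##
19 ###...........................................##
30 ###...........................................##
[-0.0584, -0.0003, -0.0664] [-0.0026, 0.0446, -0.0008]
[-0.1889, 0.0189, -0.0164] [-0.0424, 0.2665, -0.1049]
[-0.4085, 0.0642, 0.1502] [-0.0893, 0.5301, -0.3256]
```

```bash
python3 -m handwheel '[[-0.03,0,-0.035,0,0.02,0,-1],[-0.058,0,-0.066,-0.002,0.045,0,-1],[-0.12,0.009,-0.045,-0.02,0.15,-0.05,-1],[-0.189,0.019,-0.016,-0.042,0.266,-0.105,-1],[-0.26,0.033,0.035,-0.055,0.35,-0.17,-1],[-0.33,0.048,0.09,-0.07,0.44,-0.25,-1],[-0.4,0.063,0.143,-0.087,0.52,-0.316,-1],[-0.4085,0.064,0.15,-0.089,0.53,-0.326,-1]]'
python3 - <<'E'
from h import *
report()
g=optics.grab_frame("top");C=g["color"].astype(int)
print([(d["conf"],np.round(d["position"],3).tolist()) for d in models.recognise("tin",g)])
P=np.array([w2px(g,[.619+.054*np.cos(t),.235+.054*np.sin(t),.1]) for t in np.linspace(0,6.2,24)]).round().astype(int)
m=np.zeros(C.shape[:2],np.uint8);cv2.fillPoly(m,[P],1)
br=(((C[:,:,0]-C[:,:,2])>15)&(m>0)).astype(np.uint8);n,l,st,ce=cv2.connectedComponentsWithStats(br);print("tin",[s.tolist() for s in st[1:] if s[4]>20])
x0,y0,w,h=cv2.boundingRect(P)
for v in range(y0,y0+h,2): print("".join("#" if br[v,u] else "." for u in range(x0,x0+w)))
s=optics.grab_frame("scene")
print([(d["conf"],np.round(d["position"],3).tolist()) for d in models.recognise("ball0_center",s)],[(d["conf"],np.round(d["position"],3).tolist()) for d in models.recognise("tin",s)])
# return targets: original pose, yaw 100.15
o=lambda z,y=SY:([SC[0]-.1013*np.cos(np.radians(y)),SC[1]-.1013*np.sin(np.radians(y)),.0602+z],down(y))
rows([o(.15),o(.02)])
E
```

```text
t: 27.05
position: [0.519, -0.1509, 0.2688]
ee_rot: [2.29, 2.095, -0.058]
ft_force: [-0.4, -0.3, -2.7]
opening: 0.0177
grip_force: 60.0
lip world [ 0.5322 -0.0035  0.2008] yaw,tilt,roll [84.9  3.  -0.1] lip in bin x,y -0.0227 -0.0289 F [-0.4 -0.3 -2.7]
[(0.86, [0.635, 0.234, 0.028])]
tin [[133, 157, 22, 36, 419], [168, 177, 5, 9, 31]]
....................................................
....................................................
....................................................
....................................................
......................########......................
....................############....................
....................#############...................
....................#############...................
....................############....................
.............##################.....................
............############............................
...........#############............................
...........#############............................
............############............................
.............#########.........................####.
................#####.........................#####.
..............##########......................####..
............#############.....................###...
............##############..........................
............#############...........................
.............###########............................
...............#######..............................
....................................................
....................................................
....................................................
....................................................
[] [(0.73, [0.626, 0.238, 0.054])]
[-0.3948, 0.0546, 0.1204] [-0.0077, 0.0689, -0.3368]
[-0.3831, 0.0543, 0.3367] [-0.0077, 0.0689, -0.3368]
```

Three balls show clearly in the tin, and the fragment at the right edge is probably the fourth, mostly hidden by the near wall. The tin is in place. Returning the scoop to its old spot.

```bash
python3 -m handwheel '[[-0.06,0.008,0.02,0,0.01,-0.05,-1],[-0.13,0.018,0.04,-0.003,0.025,-0.11,-1],[-0.2,0.028,0.06,-0.004,0.035,-0.17,-1],[-0.27,0.037,0.08,-0.005,0.047,-0.23,-1],[-0.34,0.047,0.1,-0.007,0.06,-0.29,-1],[-0.39,0.054,0.118,-0.008,0.069,-0.337,-1],[-0.395,0.0546,0.12,-0.008,0.069,-0.337,-1],[-0.395,0.0546,0.12,-0.008,0.069,-0.337,-1]]'
python3 - <<'E'
from h import *
report()
o=lambda z,y=SY:([SC[0]-.1013*np.cos(np.radians(y)),SC[1]-.1013*np.sin(np.radians(y)),.0602+z],down(y))
rows([o(.05),o(.01),o(.001)])
g=optics.grab_frame("scene");print(len(models.recognise("ball0_center",g)))
E
```

```text
t: 28.1
position: [0.5335, -0.3883, 0.21]
ee_rot: [-2.015, -2.409, 0.0]
ft_force: [-0.6, -0.4, -1.6]
opening: 0.0178
grip_force: 60.0
lip world [ 0.5067 -0.2394  0.1498] yaw,tilt,roll [100.2  -0.    0. ] lip in bin x,y -0.256 -0.0722 F [-0.6 -0.4 -1.6]
[-0.0004, -0.0014, 0.1663] [-0.0008, -0.0006, 0.001]
[-0.0005, -0.0014, 0.233] [-0.0008, -0.0006, 0.001]
[-0.0005, -0.0014, 0.248] [-0.0008, -0.0006, 0.001]
0
```

```bash
python3 -m handwheel '[[0,-0.001,0.06,0,0,0,-1],[0,-0.001,0.12,0,0,0,-1],[0,-0.001,0.17,0,0,0,-1],[0,-0.001,0.21,0,0,0,-1],[0,-0.001,0.233,0,0,0,-1],[0,-0.001,0.241,0,0,0,-1],[0,-0.001,0.246,0,0,0,-1],[0,-0.001,0.246,0,0,0,-1]]'
python3 - <<'E'
from h import *
report()
E
```

```text
t: 29.0
position: [0.5332, -0.389, 0.0638]
ee_rot: [2.014, 2.41, -0.0]
ft_force: [-0.2, 0.9, -2.8]
opening: 0.0175
grip_force: 60.0
lip world [ 0.5063 -0.2402  0.0035] yaw,tilt,roll [ 1.002e+02  1.000e-01 -0.000e+00] lip in bin x,y -0.2568 -0.0721 F [-0.2  0.9 -2.8]
```

```bash
python3 -m handwheel '[[0,0,0.002,0,0,0,-1],[0,0,0.004,0,0,0,-1],[0,0,0.005,0,0,0,-1],[0,0,0.005,0,0,0,-1]]' 10; python3 -m handwheel '[[0,0,0,0,0,0,-0.5],[0,0,0,0,0,0,-0.2],[0,0,0,0,0,0,0.2],[0,0,0,0,0,0,0.6],[0,0,0,0,0,0,1],[0,0,0,0,0,0,1],[0,0,0,0,0,0,1],[0,0,0,0,0,0,1]]'
```

```text
t: 29.4
position: [0.5328, -0.3892, 0.0603]
ee_rot: [2.015, 2.41, -0.0]
ft_force: [0.1, -1.4, 0.9]
opening: 0.0177
grip_force: 10.0
t: 30.2
position: [0.5326, -0.3889, 0.0599]
ee_rot: [-2.015, -2.41, 0.0]
ft_force: [0.3, 0.1, -1.3]
opening: 0.0756
grip_force: 0.0
```

Released. I'll withdraw straight up, then check the scoop's pose and look for loose balls.

```bash
python3 -m handwheel '[[0,0,-0.01,0,0,0,1],[0,0,-0.05,0,0,0,1],[0,0,-0.12,0,0,0,1],[0,0,-0.19,0,0,0,1],[0,0,-0.27,0,0,0,1],[0,0,-0.35,0,0,0,1],[0,0,-0.35,0,0,0,1],[0,0,-0.35,0,0,0,1]]'
python3 - <<'E'
from h import *
import pickle
f0=pickle.load(open("top.pkl","rb"))["color"].astype(int);f=optics.grab_frame("top");C=f["color"].astype(int)
d=(np.abs(C-f0).sum(2)>70).astype(np.uint8);n,l,st,ce=cv2.connectedComponentsWithStats(cv2.morphologyEx(d,cv2.MORPH_OPEN,np.ones((3,3),np.uint8)))
print("changed regions in top (x,y,w,h,area)",[s.tolist() for s in st[1:] if s[4]>15])
a=np.radians(BY)
print("valley",[C[tuple(w2px(f,[BO[0]-np.sin(a)*y,BO[1]+np.cos(a)*y,.02]).round().astype(int)[::-1])].tolist() for y in(-.04,-.02,0,.02,.04)])
for n in("top","scene"):
    g=optics.grab_frame(n)
    for k in("scoop","tin","ball0_center"): print(n,k,[(d["conf"],np.round(d["position"],3).tolist()) for d in models.recognise(k,g)])
E
```

```text
t: 31.0
position: [0.533, -0.3891, 0.2715]
ee_rot: [2.013, 2.409, -0.0]
ft_force: [-1.1, -0.2, -1.5]
opening: 0.0915
grip_force: 0.0
changed regions in top (x,y,w,h,area) [[119, 129, 441, 291, 44638], [133, 159, 20, 35, 302], [281, 182, 75, 79, 2956], [245, 192, 19, 11, 125], [204, 203, 50, 48, 1263], [55, 247, 199, 97, 8612], [0, 332, 31, 88, 1902], [26, 335, 15, 7, 76], [446, 391, 6, 4, 21]]
valley [[102, 86, 63], [96, 81, 58], [106, 90, 66], [154, 129, 94], [145, 121, 89]]
top scoop [(0.81, [0.525, -0.311, -0.001])]
top tin [(0.55, [0.632, 0.236, 0.027])]
top ball0_center [(0.69, [0.658, 0.253, 0.028]), (0.61, [0.376, 0.067, 0.018])]
scene scoop [(0.77, [0.53, -0.327, 0.019])]
scene tin [(0.69, [0.622, 0.24, 0.055])]
scene ball0_center []
```

```bash
python3 - <<'E'
from h import *
import pickle
f0=pickle.load(open("top.pkl","rb"));f=optics.grab_frame("top");A=f0["color"].astype(int);C=f["color"].astype(int)
x0,x1,y0,y1=118,184,142,204
D=np.abs(C-A).sum(2)
for v in range(y0,y1,2): print("".join(" .:-=+*#%@"[min(9,D[v,u]//12)] for u in range(x0,x1)))
# ball-hue search over the whole picture: chroma shift towards ball colour in places not shadow-only
r=lambda I:(I[:,:,0]-I[:,:,2])/(I.sum(2)+1)
d=(np.abs(r(C)-r(A))>.05).astype(np.uint8);n,l,st,ce=cv2.connectedComponentsWithStats(cv2.morphologyEx(d,cv2.MORPH_OPEN,np.ones((4,4),np.uint8)))
print([s.tolist() for s in st[1:] if s[4]>40])
E
```

```text
------:---=------------:----------=-----------=--:-----:--::--:---
------------:----------::---:-------------------------------------
-----:--:---:--------:-----::::-::-::-----------==----------------
--------:---:-:--::....:.............::::--------:-::-:----:------
:--------=---.--:...:......... ........:...:------::----------::--
:---:--:---::..:...:...::..::..   :. ....: ...::::-:-:-------:----
------::::::::::......:...:......:............::::-:---:-:----:---
--::-:.=-. ::::.:.:::.....-....  ..:..:..:.:......::-:::----:---:-
::::::=-:::.::.::.::..:. .-*#++--:....:...:.::...:.:::---:--::----
.:.:::-:...:::::::..::. :-+#%@@@*=:: ::........::.:.:-:-::--::-:-:
:.::::::::::::::::.:. :*#*+*%@@@@@*-: .:..:...:..:...--::::::::--:
.:---::.:::::::.:... *@@@@**+*%@@@#-: ...::::........::-::.:.:::-:
.:--:::::::-:..:::. +@@@@@@#**+#%%*:.....:.:.::...:.:.:-:::.::::::
::--:.:::::::::..:-+*+***%@@@@*===-.:.:..::..:.::::.:.:::::::::--:
:--::::::::::: .-=+*++*+***%%#-. .:....:..:.:..:::.:..::-:::::.:-:
:-:::::.::-:. .-=+***###*+*= .---:.:.:.::..:::..:::...:::-:::::..:
::-:::::-.::: -=+**********+
[... 383 characters left out ...]
.:::: =%%***+*##*+*+::--::.::::.::::.:::.  . ..::::::::::
::.:.:.:::::::: +##****+++**+.::-:.:........::---:-...:.:.:.::::-:
::::::::::..:::  =#%#******+:.:-:-:..:.:::..::::---::.:..:::::..::
::.::::.::::.:::: -%@@@%*=. :--::.....:.::::.::-:::::.::.:::::::::
.::.:::...:::-::..: -:: .:---:::......::.::--:::...:.::::::.:::-::
..:::::::::.::-:::::..-:-:--::::::..:::---::::::.:.:.:::::::::---:
::.::....:..:::::::-::::--::.:.:.::::..::....:..:...:-..:::--:::::
::.::::::.:..:::..::.:::..:..:-:::..:.......:...::..:.:::::::::-:-
.:.:..:::.:::.:..::::..::..:.:... ........:....::..::::::--:::::::
[[358, 131, 202, 289, 36081], [134, 158, 22, 36, 450], [174, 377, 180, 43, 3550], [154, 406, 17, 14, 148]]
```

The tin's rim shows no shift. The tin holds three full balls plus a 5×9 px sliver at its near inner wall, which fits the fourth. No ball-coloured change shows elsewhere outside the arm and its shadow, and the scoop is back in its place. Handing in.

```bash
python3 -c "
from workcell import order
print(order.close_job())"
```

```text
the job is handed in; nothing more can be done
None
```

Job handed in: all four balls left the bin in two scoops; three show clearly in the tin and the fourth probably sits by its near wall, the tin has not moved, and the scoop lies released in its original place, bowl up.

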